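# Rebuild the analyser's rinse-water filter

### The arm

A 6-joint arm with a two-finger parallel gripper is mounted at the origin on the work surface. World frame = base frame: x ahead of the robot, y to its left, z up, the work surface at z = 0. Lengths are in m, angles in rad, forces in N, time in s.
With the tool pointing down it reaches from about 0.35 to 0.975 m from the base axis. Payload 4.9 kg.
Tool frame: the origin (TCP) lies at the very end of the fingers, on their centre line; the grasp point (between the pads) lies manip.grip_point_offset behind it (manip.grip_point_offset is the distance from the TCP to the grasp point, in m); z points along the fingers, y is the direction in which the jaws open and shut (so a half turn about z gives the same grasp; the last joint's range is limited). The gripper opens to 85 mm and grips with 20 to 120 N. Pads are 22 mm wide; open, the fingers measure 114 mm over their backs; the gripper's body (76 mm by 85 mm) begins 54 mm behind the grasp point. The pads swing forward as they close: fully open they stand 13 mm farther back than shut.
Start: joints at [1.084, 0.053, 1.613, -0, 1.476, -0.119], TCP at [0.225, 0.583, 0.231] pointing down, gripper open.
Joint ranges: [-3.01, 3.01], [-1.01, 2.22], [0.06, 2.58], [-1.02, 4.17], [0.09, 2.62], [-3.14, 3.14]. Speed limits (rad/s): [2.57, 2.57, 3.14, 3.14, 3.14, 3.14].

### API

Orientations are given as a unit quaternion [w, x, y, z].
In Python, from plant import status, grab_frame, camera_params, ticket, boxes_of, outline_of, manip gives the robot as it stands. The module is installed in compiled form; this text tells all that it offers.
- The arm moves only by the tool play_rows, never from a script. Its argument "deltas" is a list of rows, each a list of 2 entries, a list of its own where there are three numbers: the shift along the world's x, y, z in m, then the turn about the world's z in rad. A call has 1 to 5 rows; each row is the pose to reach, as a shift and turn from the pose commanded when the call began; what a row does not reach only later rows make up. A row lasts 1/8 s, in which the tool goes at most 62.5 mm and 10.7 degrees, less where a joint would pass 70% of its speed; a pose out of reach is approached as far as the arm can. A call with a gripper value outside its range is refused whole. "grip" is the opening, from -1 (shut) to 1 (fully open), set as the call begins (left out, the last holds). The fingers move at their own pace and stop on an object; the grip force is fixed at half the most. Time passes only in rows, so rows that repeat a pose let the fingers close. It gives the time, the measured TCP pose, the force and the opening at its end, in the units of the state.
- status.state(): the state, without advancing time (a new reading comes with each control period).
- grab_frame(name): name is "scene" or "top" or "wrist"; returns (picture, depth): 384x512x3 uint8, blue, green, red; 384x512 float32, m along the optical axis (not along the pixel's ray), 0 where there is no reading.
- camera_params(name): a dict with "mtx" (3x3 intrinsics, pixels), "world_from_camera" (4x4, takes a point from camera to world coordinates). Camera axes: x right, y up, looking along -z (the intrinsics and any distortion apply to the point x, -y, -z); pixel columns grow to the right and rows downward; lengths in m; the calibration is good to about 2 mm. A picture is of the moment at which its call begins: read the wrist's pose just before it. camera_params takes no time and is no camera call; for the wrist camera it gives the pose at the moment of the call.
- ticket.job_done(): hands the job in, once; it reports no verdict.
Trained networks look in the newest picture that a camera, given by its name, has taken for a name from the list of things; names that differ only in an ending like _2 or _b are one class to them, and where a whole thing is asked for, a point or a joint stands for the part that bears it (a point fixed in the world has none). Each returns a list of dicts, best first, with "confidence" (0 to 1); they miss things now and then, are a little off and sometimes report something else, mostly with a low value. They report only what shows in the picture. A call takes as long as a camera call. They do not tell look-alikes from the thing itself.
- boxes_of(camera, name): "box" ([left, top, right, bottom] in pixels, round what is visible of it).
- outline_of(camera, name): "region" (384x512 bool, what is visible of it) and "box" ([left, top, right, bottom] in pixels, round what is visible of it).
The state is a dict: "time": time; "joint_pos": joint angles; "joint_vel": joint speeds; "joint_efforts": joint torques, N m; "tool_pos": TCP position; "tool_rot": TCP orientation; "contact_force": force on the tool from outside, world axes, zero at the start; "ft_torque": the same for the moment, N m; "gripper_width": opening from 0.0 (shut) to 1.0 (fully open).
Only numpy, scipy, OpenCV 4.12 (cv2) and the standard library are available. Lean on these libraries where they do the work, as an engineer would, in place of code of your own. Each camera call takes 0.05 s, during which the arm holds its last target.

### The job

The parts of the rinse-water filter are washed and lie on the mat: stack them on the tripod base, first the perforated plate (raised face up) in the recess, then the white spacer ring around the raised face, then the cover with its port up. Each time, set the part down and let go of it, then press down on it from above for a moment to feel that it lies flat before you bring the next one; press the cover too. Do not drop the parts, and leave the union nut and the other things on the bench where they are.

Things in the scene. Friction and masses are not known exactly. Their poses are not given: they have to be found in the camera images.
- filter_base: Stainless tripod base, fixed to the bench, 78 mm across. Origin: on its axis at bench height, z up. The flat seat is 42 mm above the origin, in a recess 64 mm across and 3 mm deep; the rim around it tops at 45 mm. Three legs (feet 49 mm from the axis) and an outlet nozzle (to 47 mm, along +x) lie below 32 mm. Press each part with 5 to 15 N. A free fall over 18 mm spoils a part.
- filter_plate: Filter plate: loose stainless disc 60 mm across, 10 mm thick (lower edge bevelled 3 mm), with a raised perforated face on top, 41 mm across at its foot, 36 mm at its top, 3.5 mm high (13.5 mm in all); 0.13 to 0.20 kg. Lies raised face up. Origin: centre of the underside, z up. In place its origin is 42 mm above the base's and its upper 7 mm stand out of the recess.
- spacer_ring: Spacer ring: loose white plastic ring, 60 mm outside, 45 mm inside, 8 mm thick, 25 g. Origin: centre of the underside, z up. In place it lies on the plate's shoulder, around the raised face (4 mm play), origin 52 and top 60 mm above the base's origin. Its middle is open: press on its white rim, best on both sides at once with the fingers about 40 mm apart.
- cover: Cover: loose stainless lid, flange 60 mm across and 12 mm thick; on its middle a round port, 20 mm across, 24 mm high, flat on top, to grip from above and to press on; under it a bevelled spigot 41 mm across, 3 mm high, that goes into the ring; 0.14 to 0.23 kg. Lies port up. Origin: centre of the spigot's underside; port from 15 to 39 mm. In place: origin 57, top 96 mm above the base's.
- mat: Grey rubber mat 200 x 350 mm, 3 mm thick, fixed on the bench, on which the three loose parts lie in a row along its long (y) side, about 110 mm apart, in any order; left or right of the base. Origin: centre of its underside.
- union_nut: Big plain metal ring nut, 94 mm outside, 79 mm inside, 20 mm high, for later; leave it. Origin: centre of the underside.
- reagent_bottle: White bottle 62 mm across, 135 mm high; leave it. Origin: centre of the underside.
- sample_tray: Grey open tray 80 x 120 x 45 mm; leave it. Origin: centre of the underside.
Not all that is in view belongs to the job. What is shaped like the filter_base but green or orange is not meant.

How it is judged:
On the way, in this order (a step that is already met when the one before it is completed fails the run):
1. the filter plate has been set in the recess of the base and let go (horizontal distance between filter_plate and filter_base below 0.012 m and z of filter_plate in the frame of filter_base below 0.048 m and angle between filter_plate's own z axis and vertical below 0.15 rad and contact force between the fingers and filter_plate below 0.05 N and contact force between filter_plate and filter_base below 3 N and distance between spacer_ring and filter_base above 0.09 m), for 0.1 s.
2. the filter plate is pressed down with at least 4 N and lies flat while pressed, before the next part is brought to the base (z of filter_plate in the frame of filter_base between 0.0405 and 0.0435 m and angle between filter_plate's own z axis and vertical below 0.02 rad and horizontal distance between filter_plate and filter_base below 0.0045 m and contact force between filter_plate and filter_base above 4 N and contact force between the fingers and filter_plate above 2 N and distance between spacer_ring and filter_base above 0.09 m), for 0.15 s.
3. the spacer ring has been set on the filter plate and let go (horizontal distance between spacer_ring and filter_base below 0.012 m and z of spacer_ring in the frame of filter_base below 0.058 m and angle between spacer_ring's own z axis and vertical below 0.15 rad and contact force between the fingers and spacer_ring below 0.05 N and contact force between spacer_ring and filter_plate below 3 N and distance between cover and filter_base above 0.09 m), for 0.1 s.
4. the spacer ring is pressed down with at least 4 N and lies flat while pressed, before the next part is brought to the base (z of spacer_ring in the frame of filter_base between 0.0505 and 0.0535 m and angle between spacer_ring's own z axis and vertical below 0.02 rad and horizontal distance between spacer_ring and filter_plate below 0.0045 m and contact force between spacer_ring and filter_plate above 4 N and contact force between the fingers and spacer_ring above 2 N and distance between cover and filter_base above 0.09 m), for 0.15 s.
5. the cover has been set on the spacer ring and let go (horizontal distance between cover and filter_base below 0.012 m and z of cover in the frame of filter_base below 0.063 m and angle between cover's own z axis and vertical below 0.15 rad and contact force between the fingers and cover below 0.05 N and contact force between cover and spacer_ring below 3 N), for 0.1 s.
6. the cover is pressed down with at least 4 N and lies flat while pressed (z of cover in the frame of filter_base between 0.0555 and 0.0585 m and angle between cover's own z axis and vertical below 0.02 rad and horizontal distance between cover and spacer_ring below 0.0045 m and contact force between cover and spacer_ring above 4 N and contact force between the fingers and cover above 2 N), for 0.15 s.
At the end, for the whole second after the job is handed in: On the tripod base lie the filter plate, the spacer ring and the cover, in this order from below, each flat (tilt under 0.02 rad, height within 1.5 mm of its seat), centred within 4.5 mm on the part below it, and at rest (z of filter_plate in the frame of filter_base between 0.0405 and 0.0435 m and angle between each of filter_plate, spacer_ring, cover's own z axis and vertical below 0.02 rad and horizontal distance between filter_plate and filter_base below 0.0045 m and linear speed of each of filter_plate, spacer_ring, cover below 0.01 m/s and z of spacer_ring in the frame of filter_base between 0.0505 and 0.0535 m and horizontal distance between spacer_ring and filter_plate below 0.0045 m and z of cover in the frame of filter_base between 0.0555 and 0.0585 m and horizontal distance between cover and spacer_ring below 0.0045 m); the robot touches nothing.
It fails at once if the filter plate is dropped (it falls free, faster than 0.6 m/s, as after 18 mm) (linear speed of filter_plate above 0.6 m/s and contact force between the fingers and filter_plate below 0.05 N).
It fails at once if the spacer ring is dropped (it falls free, faster than 0.6 m/s, as after 18 mm) (linear speed of spacer_ring above 0.6 m/s and contact force between the fingers and spacer_ring below 0.05 N).
It fails at once if the cover is dropped (it falls free, faster than 0.6 m/s, as after 18 mm) (linear speed of cover above 0.6 m/s and contact force between the fingers and cover below 0.05 N).
It fails at once if the union nut, the reagent bottle or the sample tray is moved by more than 20 mm (distance of any of union_nut, reagent_bottle, sample_tray from where it was at the start of the episode above 0.02 m).
It also fails if it takes over 72 s, if anything falls off the work surface, if the arm or the gripper's body presses on something with over 40 N, if the wrist force passes 120 N, or if a joint passes its speed limit or range.

## Working session

There is one attempt and no reset: what is moved stays moved. The work goes in short steps, Python scripts to look and compute and a tool call to move; the robot and the scene stay as the last step left them, time stands still between calls to the robot, and variables do not carry over. Pictures are saved under pics/ and viewed, and the job is handed in when it is done.

Besides the shell and the picture viewer there is one more tool, called after "Emit:" by a JSON object that holds its "name" and its "arguments". play_rows: Moves the arm, as the interface text tells. Its arguments: {"type":"object","properties":{"deltas":{"type":"array"},"grip":{"type":"number"}},"required":["deltas"]}

```bash
mkdir -p pics; ls; python3 - <<'E'
from plant import status, grab_frame, camera_params, manip
import cv2, numpy as np
s=status.state(); print({k:np.round(v,3) for k,v in s.items()}); print(manip.grip_point_offset, [a for a in dir(manip) if a[0]!='_'])
for n in ("scene","top","wrist"):
    p=camera_params(n); print(n,np.round(p["mtx"],1).tolist(),np.round(p["world_from_camera"],3).tolist(),p.keys())
    im,d=grab_frame(n); cv2.imwrite(f"pics/{n}0.png",im); np.save(f"{n}0.npy",d)
E
```

```text
pics
{'time': np.float64(0.0), 'joint_pos': array([ 1.084,  0.053,  1.614, -0.   ,  1.476, -0.119]), 'joint_vel': array([ 0.   ,  0.001, -0.   , -0.   ,  0.   ,  0.002]), 'joint_efforts': array([ 0.0000e+00, -3.9367e+01, -3.7018e+01,  0.0000e+00,  7.0000e-03,
       -0.0000e+00]), 'tool_pos': array([0.224, 0.583, 0.23 ]), 'tool_rot': array([-0.   ,  0.183,  0.983, -0.001]), 'contact_force': array([-0.072,  0.164,  0.862]), 'ft_torque': array([-0.01 , -0.045,  0.022]), 'gripper_width': np.float64(0.999)}
0.0187 ['IKError', 'grip_point_offset']
scene [[381.2, 0.0, 255.8], [0.0, 381.2, 188.2], [0.0, 0.0, 1.0]] [[0.858, -0.421, 0.295, 0.889], [0.513, 0.683, -0.52, -0.466], [0.017, 0.597, 0.802, 0.699], [0.0, 0.0, 0.0, 1.0]] dict_keys(['mtx', 'world_from_camera'])
top [[353.2, 0.0, 255.3], [0.0, 353.2, 191.4], [0.0, 0.0, 1.0]] [[-0.009, 0.996, -0.092, 0.551], [-1.0, -0.008, 0.011, -0.045], [0.011, 0.092, 0.996, 0.768], [0.0, 0.0, 0.0, 1.0]] dict_keys(['mtx', 'world_from_camera'])
wrist [[284.1, 0.0, 260.1], [0.0, 284.1, 189.1], [0.0, 0.0, 1.0]] [[0.359, -0.899, -0.251, 0.16], [0.933, 0.345, 0.1, 0.608], [-0.003, -0.271, 0.963, 0.372], [0.0, 0.0, 0.0, 1.0]] dict_keys(['mtx', 'world_from_camera'])
```

View pics/scene0.png

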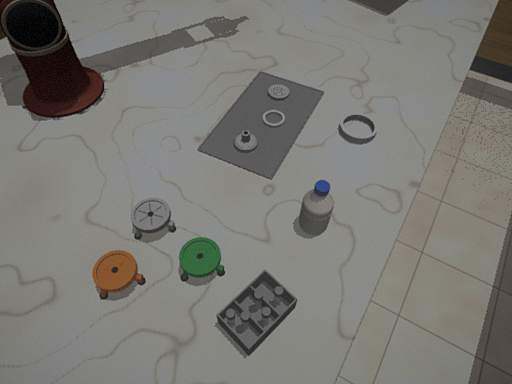

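View pics/top0.png

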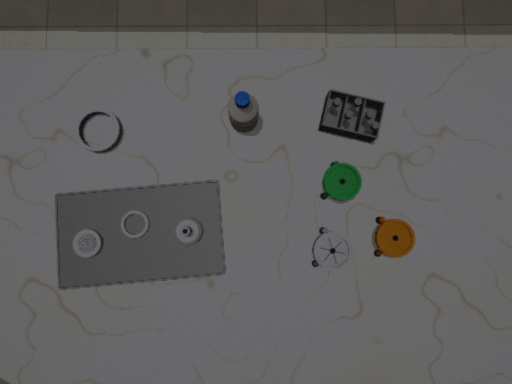

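View pics/wrist0.png

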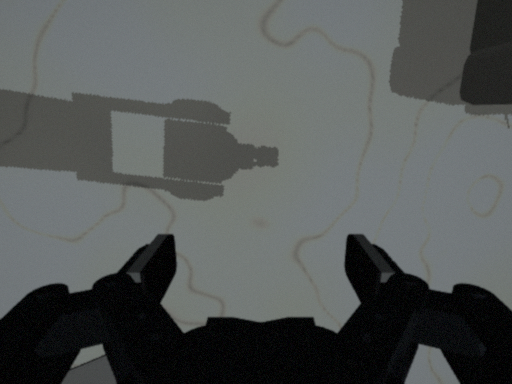

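Top view: plate (87,243), ring (134,224), cover (188,231) on the mat; steel base (331,250); green (342,182) and orange (395,238) are decoys; nut (100,132), bottle (243,110), tray (352,115).

```bash
cat > h.py <<'E'
import numpy as np, cv2
from plant import status, grab_frame, camera_params, outline_of, boxes_of
def ray(P,uv):
    K=P["mtx"];T=P["world_from_camera"]
    d=np.linalg.inv(K)@np.array([uv[0],uv[1],1.]); d=np.array([d[0],-d[1],-d[2]])
    return T[:3,3],T[:3,:3]@d
def at_z(P,uv,z):
    o,d=ray(P,uv); t=(z-o[2])/d[2]; return o+t*d
def proj(P,X):
    T=P["world_from_camera"]; c=T[:3,:3].T@(np.asarray(X)-T[:3,3]); c=np.array([c[0],-c[1],-c[2]])
    q=P["mtx"]@c; return q[:2]/q[2]
def cloud(P,D,mask=None):
    v,u=np.nonzero((D>0)&(mask if mask is not None else True)); z=D[v,u]
    K=P["mtx"];T=P["world_from_camera"]
    X=np.stack([(u-K[0,2])/K[0,0]*z,-(v-K[1,2])/K[1,1]*z,-z],1)
    return X@T[:3,:3].T+T[:3,3]
def tri(obs):
    A=np.zeros((3,3));b=np.zeros(3)
    for P,uv in obs:
        o,d=ray(P,uv);d=d/np.linalg.norm(d);M=np.eye(3)-np.outer(d,d);A+=M;b+=M@o
    X=np.linalg.solve(A,b); return X
E
python3 - <<'E'
from h import *
for n in ("top","scene"):
    P=camera_params(n); D=np.load(n+"0.npy")
    for t in ("filter_base","filter_plate","spacer_ring","cover","union_nut","reagent_bottle","sample_tray"):
        for r in outline_of(n,t)[:4]:
            if r["confidence"]<.3: continue
            C=cloud(P,D,r["region"]); 
            zt=np.percentile(C[:,2],97); top=C[C[:,2]>zt-.006]
            print(n,t,round(r["confidence"],2),np.round(r["box"]),"med",np.round(np.median(C,0),4),"ext",np.round(np.ptp(C,0),3),"ztop",np.round(zt,4),"mid",np.round((top.min(0)+top.max(0))/2,4))
E
```

```text
top filter_base 0.97 [310. 227. 353. 270.] med [ 0.4959 -0.2062  0.0433] ext [0.084 0.089 0.051] ztop 0.0473 mid [ 0.4947 -0.208   0.0451]
top filter_base 0.78 [375. 215. 415. 255.] med [ 0.5194 -0.3348  0.0434] ext [0.086 0.101 0.052] ztop 0.0477 mid [ 0.5196 -0.3375  0.046 ]
top filter_base 0.57 [322. 162. 362. 202.] med [ 0.6357 -0.2313  0.0433] ext [0.084 0.092 0.05 ] ztop 0.0475 mid [ 0.6363 -0.2333  0.046 ]
top filter_plate 0.61 [ 76. 230. 108. 257.] med [0.5141 0.3012 0.0139] ext [0.062 0.062 0.02 ] ztop 0.0179 mid [0.514  0.3031 0.0158]
top spacer_ring 0.8 [121. 213. 148. 238.] med [0.5571 0.2042 0.0106] ext [0.057 0.058 0.012] ztop 0.0135 mid [0.554  0.2045 0.0112]
top cover 0.87 [176. 218. 200. 244.] med [0.5376 0.0889 0.0179] ext [0.055 0.059 0.042] ztop 0.0429 mid [0.5385 0.0903 0.0408]
top union_nut 0.94 [ 76. 108. 122. 156.] med [0.7561 0.2846 0.018 ] ext [0.102 0.102 0.027] ztop 0.0219 mid [0.7568 0.2862 0.0198]
top reagent_bottle 0.71 [229.  95. 258. 132.] med [ 0.7683 -0.0303  0.0936] ext [0.055 0.06  0.131] ztop 0.1365 mid [ 0.7808 -0.0292  0.1345]
top sample_tray 0
[... 803 characters left out ...]
0.5158 0.3006 0.0136]
scene spacer_ring 0.58 [260. 110. 285. 129.] med [0.5565 0.2042 0.007 ] ext [0.059 0.072 0.014] ztop 0.0101 mid [0.5545 0.2042 0.0079]
scene cover 0.83 [231. 132. 258. 151.] med [0.5436 0.0838 0.0149] ext [0.067 0.073 0.045] ztop 0.0402 mid [0.539  0.0914 0.0387]
scene union_nut 0.9 [340. 114. 374. 143.] med [0.7566 0.2785 0.0131] ext [0.098 0.093 0.026] ztop 0.019 mid [0.7574 0.285  0.0168]
scene reagent_bottle 0.71 [297. 182. 333. 238.] med [ 0.7875 -0.0469  0.0836] ext [0.06  0.15  0.138] ztop 0.1333 mid [ 0.7826 -0.0292  0.1317]
scene sample_tray 0.8 [217. 269. 298. 355.] med [ 0.7805 -0.2629  0.0196] ext [0.116 0.151 0.071] ztop 0.0626 mid [ 0.7765 -0.2615  0.0615]
```

```bash
python3 - <<'E'
from h import *
from scipy.spatial.transform import Rotation as R
P=camera_params("wrist");D=np.load("wrist0.npy");s=status.state()
q=s["tool_rot"];Rt=R.from_quat([q[1],q[2],q[3],q[0]]).as_matrix()
X=(cloud(P,D)-s["tool_pos"])@Rt
f=X[(X[:,2]<0.03)]
print(len(f))
for lo in (-.06,.03):
    g=f[(f[:,1]>lo)&(f[:,1]<lo+.03)&(np.abs(f[:,0])<.03)]
    print(np.round(g.min(0),4),np.round(g.max(0),4)); t=g[g[:,2]>g[:,2].max()-.004];print(np.round(np.median(t,0),4),len(t))
E
```

```text
44041
[-0.0118 -0.06   -0.0941] [ 0.0189 -0.03   -0.0121]
[ 0.0009 -0.0428 -0.0145] 76
[-0.0114  0.03   -0.0936] [ 0.0191  0.06   -0.0116]
[ 0.0013  0.0427 -0.0142] 64
```

Emit:
{"name": "play_rows", "arguments": {"deltas": [[[0.04,-0.04,0],-0.18],[[0.085,-0.08,-0.01],-0.36],[[0.13,-0.12,-0.02],-0.54],[[0.17,-0.16,-0.03],-0.72],[[0.21,-0.2,-0.04],-0.9]]}}

```text
time: 1.48
tool_pos: [0.4359, 0.3818, 0.1913]
tool_rot: [0.0, 0.595, 0.804, 0.0]
contact_force: [0.4, 0.6, -0.6]
gripper_width: 0.997
```

Emit:
{"name": "play_rows", "arguments": {"deltas": [[[0.04,-0.04,-0.01],-0.15],[[0.079,-0.081,-0.03],-0.3],[[0.079,-0.081,-0.03],-0.3]]}}

```text
time: 1.85
tool_pos: [0.5148, 0.299, 0.1592]
tool_rot: [-0.0, 0.708, 0.706, -0.002]
contact_force: [-0.2, -0.1, -0.1]
gripper_width: 1.003
```

```bash
cat > look.py <<'E'
import sys
from h import *
tag=sys.argv[1]; names=sys.argv[2:]
s=status.state(); P=camera_params("wrist"); im,D=grab_frame("wrist")
cv2.imwrite(f"pics/{tag}.png",im); np.savez(f"{tag}.npz",D=D,T=P["world_from_camera"],K=P["mtx"])
print(round(float(s["time"]),2),"tcp",np.round(s["tool_pos"],4),np.round(s["tool_rot"],3),"F",np.round(s["contact_force"],1),"w",round(float(s["gripper_width"]),3))
for t in names:
    for r in outline_of("wrist",t)[:2]:
        if r["confidence"]<.3: continue
        C=cloud(P,D,r["region"]); zt=np.percentile(C[:,2],95)
        top=C[abs(C[:,2]-zt)<.005]
        m=r["region"].astype(np.uint8); cs,_=cv2.findContours(m,cv2.RETR_EXTERNAL,cv2.CHAIN_APPROX_NONE); c=max(cs,key=cv2.contourArea)
        (u,v),ax,an=cv2.fitEllipse(c)
        print(t,round(r["confidence"],2),np.round(r["box"]),"ell",round(u,1),round(v,1),np.round(ax,1),"ztop",np.round(zt,4),"topmid",np.round((top.min(0)+top.max(0))/2,4),"ext",np.round(np.ptp(top,0),4),"med",np.round(np.median(top,0),4))
E
python3 look.py w1 filter_plate spacer_ring
```

```text
1.85 tcp [0.5148 0.299  0.1592] [-0.     0.708  0.706 -0.002] F [-0.2 -0.1 -0.1] w 1.003
filter_plate 0.67 [232. 140. 287. 201.] ell 260.0 170.1 [56.2 56.5] ztop 0.017 topmid [0.5137 0.305  0.0154] ext [0.0583 0.0585 0.0067] med [0.5138 0.3062 0.0142]
spacer_ring 0.72 [266. 228. 320. 280.] ell 294.7 253.7 [48.5 51.4] ztop 0.0117 topmid [0.5529 0.2072 0.0099] ext [0.0583 0.0597 0.0065] med [0.5537 0.2086 0.0105]
```

View pics/w1.png

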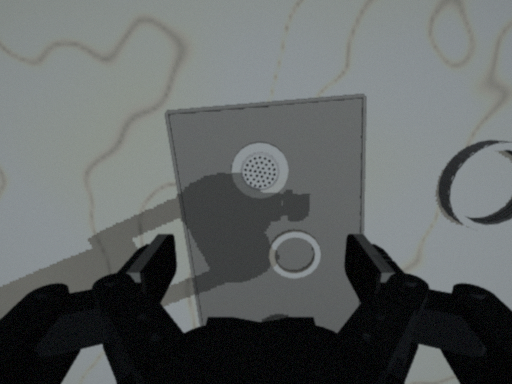

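Emit:
{"name": "play_rows", "arguments": {"deltas": [[[0,0.002,-0.04],0],[[0,0.004,-0.07],0],[[0,0.004,-0.07],0],[[0,0.004,-0.07],0]], "grip": 0.45}}

```text
time: 2.5
tool_pos: [0.5141, 0.3074, 0.0931]
tool_rot: [0.0, 0.705, 0.709, 0.001]
contact_force: [0.2, 0.2, -0.5]
gripper_width: 0.721
```

```bash
cat > tips.py <<'E'
import sys
from h import *
from scipy.spatial.transform import Rotation as R
z=np.load(sys.argv[1]+".npz");P={"mtx":z["K"],"world_from_camera":z["T"]};D=z["D"];s=status.state()
q=s["tool_rot"];Rt=R.from_quat([q[1],q[2],q[3],q[0]]).as_matrix()
X=(cloud(P,D)-s["tool_pos"])@Rt
for sg in (-1,1):
    g=X[(X[:,1]*sg>.0)&(X[:,1]*sg<.055)&(np.abs(X[:,0])<.03)&(X[:,2]<0.0+.002)&(X[:,2]>-.04)]
    if len(g)==0: continue
    t=g[g[:,2]>g[:,2].max()-.004];print(sg,"maxz",np.round(g[:,2].max(),4),np.round(np.median(t,0),4),"xr",np.round([t[:,0].min(),t[:,0].max()],4),len(t))
E
python3 look.py w2 filter_plate; python3 tips.py w2
```

```text
2.5 tcp [0.5141 0.3074 0.0931] [0.    0.705 0.709 0.001] F [ 0.2  0.2 -0.5] w 0.721
filter_plate 0.94 [223. 165. 298. 234.] ell 259.9 196.4 [70.8 71.9] ztop 0.0169 topmid [0.5136 0.3055 0.0151] ext [0.0594 0.0589 0.0065] med [0.5136 0.3069 0.0139]
-1 maxz -0.0037 [-0.0004 -0.0321 -0.0067] xr [-0.0102  0.0103] 47
1 maxz -0.0042 [ 0.0011  0.0299 -0.0066] xr [-0.0104  0.0108] 59
```

Emit:
{"name": "play_rows", "arguments": {"deltas": [[[0,0,-0.02],0],[[0,0,-0.05],0],[[0,0,-0.07],0],[[0,0,-0.07],0],[[0,0,-0.07],0]], "grip": 1}}

```text
time: 3.22
tool_pos: [0.5143, 0.3064, 0.0219]
tool_rot: [0.0, 0.706, 0.708, 0.001]
contact_force: [-0.0, 0.3, -0.5]
gripper_width: 0.999
```

```bash
python3 look.py w3 filter_plate; python3 tips.py w3
```

```text
3.23 tcp [0.5143 0.3064 0.0219] [0.    0.706 0.708 0.001] F [-0.   0.3 -0.5] w 0.999
filter_plate 0.83 [209. 182. 311. 280.] ell 259.6 229.8 [ 96.3 101.4] ztop 0.0168 topmid [0.5136 0.3055 0.015 ] ext [0.0592 0.0593 0.0065] med [0.5132 0.3081 0.0137]
-1 maxz -0.0111 [-0.0004 -0.0436 -0.0136] xr [-0.0109  0.0093] 65
1 maxz -0.0108 [-0.0004  0.0419 -0.0135] xr [-0.0105  0.0092] 62
```

View pics/w3.png

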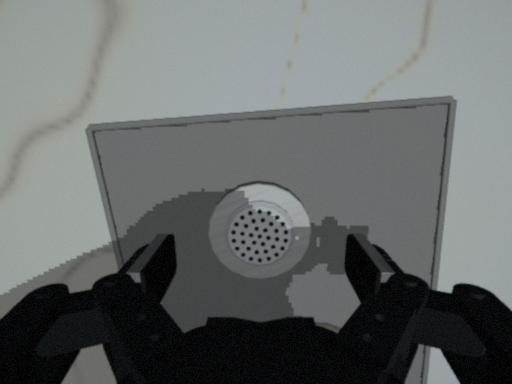

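Plate at (260,232), centred between the open fingers.

Emit:
{"name": "play_rows", "arguments": {"deltas": [[[0,0,-0.012],0],[[0,0,-0.018],0],[[0,0,-0.018],0]]}}

```text
time: 3.7
tool_pos: [0.5129, 0.3058, 0.0022]
tool_rot: [-0.0, 0.706, 0.708, -0.001]
contact_force: [-0.1, 0.6, 0.5]
gripper_width: 0.996
```

Emit:
{"name": "play_rows", "arguments": {"deltas": [[[0,0,0],0],[[0,0,0],0],[[0,0,0],0],[[0,0,0],0]], "grip": -1}}

```text
time: 4.2
tool_pos: [0.5145, 0.3066, 0.0046]
tool_rot: [0.0, 0.706, 0.708, 0.001]
contact_force: [-0.4, -1.2, 6.1]
gripper_width: 0.657
```

```bash
python3 look.py w4 filter_plate; python3 tips.py w4
```

```text
4.2 tcp [0.5145 0.3066 0.0046] [0.    0.706 0.708 0.001] F [-0.4 -1.2  6.1] w 0.657
filter_plate 0.81 [207. 189. 314. 298.] ell 260.6 242.9 [107.1 109.6] ztop 0.0168 topmid [0.5141 0.3059 0.0151] ext [0.0556 0.0597 0.0066] med [0.5142 0.3088 0.0137]
-1 maxz 0.002 [ 0.0175 -0.0391  0.0016] xr [-0.03  0.03] 1789
1 maxz 0.002 [0.017  0.0383 0.0016] xr [-0.03  0.03] 1662
```

View pics/w4.png

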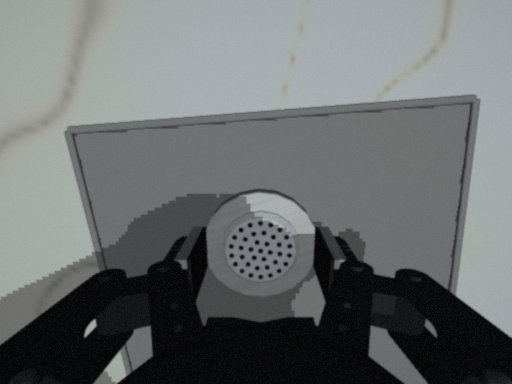

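Emit:
{"name": "play_rows", "arguments": {"deltas": [[[0,0,0.004],0],[[0,0,0.01],0],[[0,0,0.015],0],[[0,0,0.015],0]]}}

```text
time: 4.8
tool_pos: [0.514, 0.3063, 0.0189]
tool_rot: [0.0, 0.706, 0.708, 0.0]
contact_force: [0.3, -0.2, -1.6]
gripper_width: 0.648
```

```bash
python3 look.py w5 filter_plate; cat > plane.py <<'E'
import sys
from h import *
z=np.load(sys.argv[1]+".npz");P={"mtx":z["K"],"world_from_camera":z["T"]}
C=cloud(P,z["D"]);s=status.state();c=s["tool_pos"]
def fit(r0,r1,lo,hi):
    r=np.hypot(C[:,0]-c[0],C[:,1]-c[1]);g=C[(r>r0)&(r<r1)&(C[:,2]>lo)&(C[:,2]<hi)]
    if len(g)<20: print("few",len(g));return
    A=np.c_[g[:,:2]-c[:2],np.ones(len(g))]
    k=np.linalg.lstsq(A,g[:,2],rcond=None)[0];e=g[:,2]-A@k;ok=abs(e)<.0015
    k=np.linalg.lstsq(A[ok],g[ok,2],rcond=None)[0];print("slope",np.round(k[:2],3),"z",np.round(k[2],4),"n",ok.sum(),"centroid",np.round(g[ok].mean(0),4))
fit(*map(float,sys.argv[2:6]))
E
python3 plane.py w5 0 .016 .015 .06
```

```text
4.8 tcp [0.514  0.3063 0.0189] [0.    0.706 0.708 0.   ] F [ 0.3 -0.2 -1.6] w 0.648
filter_plate 0.93 [202. 187. 311. 301.] ell 260.3 242.8 [107.8 110.4] ztop 0.031 topmid [0.5136 0.3055 0.0292] ext [0.0561 0.0599 0.0065] med [0.5138 0.3086 0.0279]
slope [ 0.    -0.001] z 0.0304 n 2790 centroid [0.5137 0.3065 0.0304]
```

View pics/w5.png

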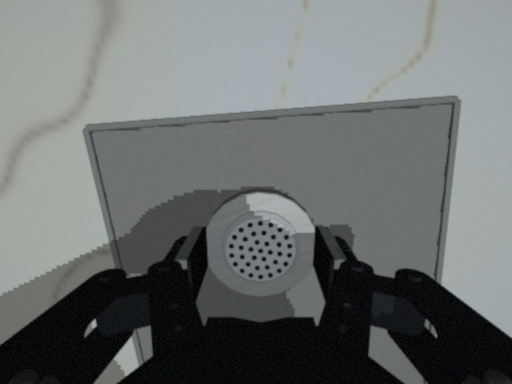

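Plate is lifted and level, about (260,243) in the wrist image, centred within 0.5 mm on the TCP. Now to the base.

Emit:
{"name": "play_rows", "arguments": {"deltas": [[[0,0,0.04],0],[[0,-0.03,0.08],0],[[-0.002,-0.085,0.1],0],[[-0.004,-0.145,0.1],0],[[-0.006,-0.205,0.1],0]]}}

```text
time: 5.52
tool_pos: [0.5076, 0.0996, 0.1187]
tool_rot: [0.0, 0.706, 0.708, 0.0]
contact_force: [1.2, 0.8, -2.4]
gripper_width: 0.652
```

Emit:
{"name": "play_rows", "arguments": {"deltas": [[[-0.002,-0.06,0],0],[[-0.005,-0.12,0],0],[[-0.009,-0.18,0],0],[[-0.012,-0.22,0],0],[[-0.012,-0.22,0],0]]}}

```text
time: 6.15
tool_pos: [0.4953, -0.1212, 0.1182]
tool_rot: [0.0, 0.708, 0.707, -0.0]
contact_force: [-0.4, 0.2, -1.5]
gripper_width: 0.651
```

```bash
python3 look.py w6 filter_base filter_plate
```

```text
6.15 tcp [ 0.4953 -0.1212  0.1182] [ 0.     0.708  0.707 -0.   ] F [-0.4  0.2 -1.5] w 0.651
filter_base 0.84 [367. 255. 458. 349.] ell 378.4 264.4 [13.9 34.3] ztop 0.0456 topmid [ 0.6349 -0.2299  0.0435] ext [0.0699 0.0741 0.0056] med [ 0.6479 -0.2471  0.0446]
filter_base 0.62 [216. 282. 305. 320.] ell 260.4 300.4 [41.  93.9] ztop 0.0453 topmid [ 0.4947 -0.2179  0.0436] ext [0.0777 0.0431 0.0066] med [ 0.4945 -0.2209  0.0422]
filter_plate 0.73 [204. 190. 313. 296.] ell 260.6 242.7 [107.4 110.2] ztop 0.1304 topmid [ 0.4949 -0.1219  0.1287] ext [0.0558 0.0599 0.0067] med [ 0.4952 -0.119   0.1273]
```

View pics/w6.png

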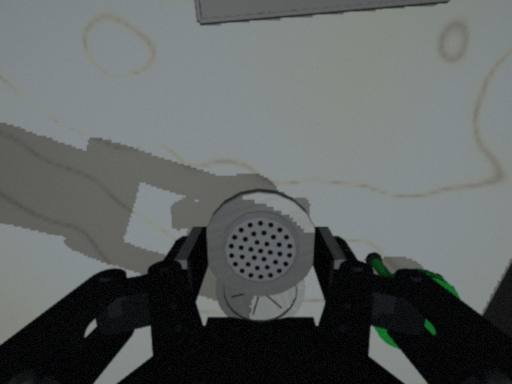

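Base seen at (260,300), half hidden by the held plate at (260,243); I go past it in -y for a free view.

Emit:
{"name": "play_rows", "arguments": {"deltas": [[[0,-0.06,0],0],[[0,-0.12,0],0],[[0,-0.18,0],0],[[0,-0.18,0],0],[[0,-0.18,0],0]]}}

```text
time: 6.92
tool_pos: [0.4959, -0.2974, 0.1178]
tool_rot: [-0.001, 0.706, 0.709, 0.0]
contact_force: [0.3, 0.1, -1.9]
gripper_width: 0.653
```

```bash
python3 look.py w7 filter_base filter_plate
```

```text
6.92 tcp [ 0.4959 -0.2974  0.1178] [-0.001  0.706  0.709  0.   ] F [ 0.3  0.1 -1.9] w 0.653
filter_base 0.78 [206.  15. 321. 139.] ell 260.3 74.7 [110.9 119.3] ztop 0.0452 topmid [ 0.4945 -0.2069  0.0437] ext [0.0782 0.0784 0.007 ] med [ 0.4947 -0.2048  0.042 ]
filter_base 0.69 [289. 193. 336. 283.] ell 318.7 211.7 [24.1 53.7] ztop 0.0455 topmid [ 0.5392 -0.3349  0.0437] ext [0.0358 0.0765 0.0062] med [ 0.5403 -0.3136  0.0445]
filter_plate 0.6 [206. 189. 314. 299.] ell 260.6 242.7 [107.  109.5] ztop 0.1299 topmid [ 0.4955 -0.2981  0.1281] ext [0.0556 0.0595 0.0065] med [ 0.4954 -0.2951  0.1269]
```

View pics/w7.png

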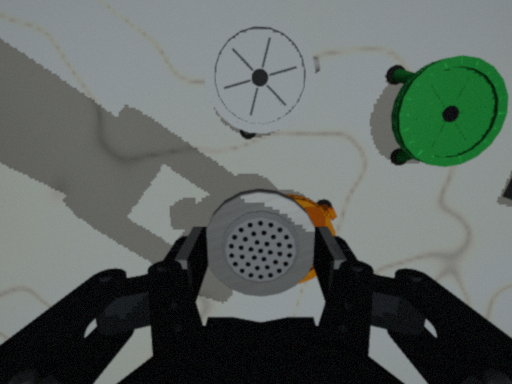

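```bash
cat > circ.py <<'E'
import sys
from h import *
def circ(p,R=None):
    from scipy.optimize import least_squares
    c0=np.median(p,0)
    if R is None:
        f=lambda x:np.hypot(p[:,0]-x[0],p[:,1]-x[1])-x[2]; x0=[*c0,.04]
    else:
        f=lambda x:np.hypot(p[:,0]-x[0],p[:,1]-x[1])-R; x0=c0
    r=least_squares(f,x0,loss="soft_l1",f_scale=.0005); return r.x, np.sqrt(np.mean(r.fun**2))
E
python3 - <<'E'
from circ import *
z=np.load("w7.npz");P={"mtx":z["K"],"world_from_camera":z["T"]};D=z["D"]
C=cloud(P,D)
g=C[(np.hypot(C[:,0]-.4945,C[:,1]+.207)<.042)]
for zz in np.arange(.036,.048,.001): print(round(zz,3),((g[:,2]>zz)&(g[:,2]<=zz+.001)).sum(),end="; ")
rim=g[(g[:,2]>.0437)&(g[:,2]<.047)]
print(len(rim),circ(rim[:,:2])," rmean 35.5", circ(rim[:,:2],.0355))
# hub hole in image + recess edge
im=cv2.imread("pics/w7.png",0); x=im[55:100,240:280]; m=(x<60).astype(np.uint8)
v,u=np.nonzero(m); uv=(u.mean()+240,v.mean()+55); print(uv,at_z(P,uv,.042))
E
```

```text
0.036 0; 0.037 0; 0.038 1; 0.039 118; 0.04 1466; 0.041 3507; 0.042 1656; 0.043 949; 0.044 1784; 0.045 744; 0.046 36; 0.047 1; 0.048 0; 2964 (array([ 0.49465566, -0.2071778 ,  0.03570951]), np.float64(0.002256680607291248))  rmean 35.5 (array([ 0.49465046, -0.20715409]), np.float64(0.0022611984371805065))
(np.float64(259.31088082901556), np.float64(77.19689119170985)) [ 0.49427807 -0.20686092  0.042     ]
```

Emit:
{"name": "play_rows", "arguments": {"deltas": [[[0,0.05,0],0],[[-0.001,0.091,-0.01],0],[[-0.001,0.091,-0.035],0],[[-0.001,0.091,-0.055],0],[[-0.001,0.091,-0.055],0]]}}

```text
time: 7.7
tool_pos: [0.4933, -0.2057, 0.0615]
tool_rot: [-0.002, 0.705, 0.709, -0.0]
contact_force: [-0.3, 0.1, -1.1]
gripper_width: 0.653
```

```bash
python3 look.py w8 filter_base filter_plate; python3 - <<'E'
from circ import *
z=np.load("w8.npz");P={"mtx":z["K"],"world_from_camera":z["T"]};D=z["D"]
C=cloud(P,D)
r=np.hypot(C[:,0]-.4945,C[:,1]+.207)
g=C[(r<.044)&(C[:,2]>.0425)&(C[:,2]<.048)]
print(len(g),g.min(0),g.max(0))
# outer edge per angle
a=np.arctan2(g[:,1]+.207,g[:,0]-.4945); rr=np.hypot(g[:,0]-.4945,g[:,1]+.207)
b=np.digitize(a,np.linspace(-np.pi,np.pi,49)); E=[g[b==k][np.argsort(rr[b==k])[-3:]].mean(0) for k in set(b) if (b==k).sum()>8]
E=np.array(E);print(len(E),circ(E[:,:2],.039))
E
```

```text
7.7 tcp [ 0.4933 -0.2057  0.0615] [-0.002  0.705  0.709 -0.   ] F [-0.3  0.1 -1.1] w 0.653
filter_base 0.81 [198. 160. 335. 226.] ell 263.4 204.0 [ 86. 125.] ztop 0.0454 topmid [ 0.4947 -0.1867  0.0436] ext [0.0778 0.0382 0.0064] med [ 0.497  -0.1816  0.0441]
filter_base 0.75 [409. 191. 512. 319.] ell 467.3 248.7 [ 97.6 136.4] ztop 0.045 topmid [ 0.6274 -0.2312  0.0431] ext [0.0622 0.0787 0.0063] med [ 0.6302 -0.2279  0.042 ]
filter_plate 0.74 [205. 190. 314. 302.] ell 260.4 242.6 [107.1 109.9] ztop 0.0736 topmid [ 0.4929 -0.2062  0.0717] ext [0.0557 0.0594 0.0063] med [ 0.4927 -0.2033  0.0705]
2280 [ 0.45582526 -0.2056534   0.04250061] [ 0.53364759 -0.16759691  0.04676431]
24 (array([ 0.4946294 , -0.20671565]), np.float64(0.00014232518165553805))
```

View pics/w8.png

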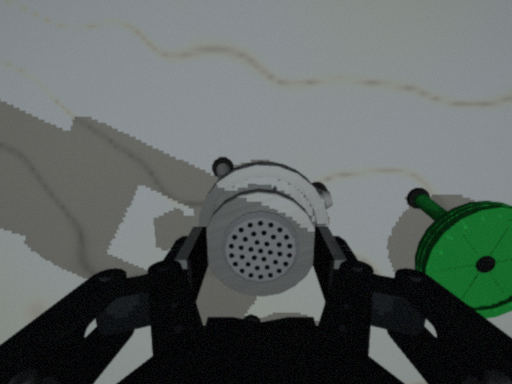

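Rim fit puts the base 1.7 mm in +x and 0.5 mm in -y from the held plate (260,243). Correct it and go lower.

Emit:
{"name": "play_rows", "arguments": {"deltas": [[[0.0015,-0.0005,-0.005],0],[[0.0015,-0.0005,-0.011],0],[[0.0015,-0.0005,-0.011],0]]}}

```text
time: 8.22
tool_pos: [0.4957, -0.2081, 0.0516]
tool_rot: [-0.001, 0.706, 0.708, -0.0]
contact_force: [0.2, -0.1, -2.0]
gripper_width: 0.65
```

```bash
python3 look.py w9 filter_plate; cat > rim.py <<'E'
import sys
from circ import *
z=np.load(sys.argv[1]+".npz");P={"mtx":z["K"],"world_from_camera":z["T"]};D=z["D"]
C=cloud(P,D);c=np.array([.4946,-.2067])
r=np.hypot(*(C[:,:2]-c).T)
g=C[(r<.044)&(r>.033)&(C[:,2]>.0425)&(C[:,2]<.048)]
d=g[:,:2]-c;a=np.arctan2(d[:,1],d[:,0]); rr=np.hypot(*d.T)
b=np.digitize(a,np.linspace(-np.pi,np.pi,49)); E=[g[b==k][np.argsort(rr[b==k])[-3:]].mean(0) for k in set(b) if (b==k).sum()>8]
E=np.array(E);print("rim",len(E),circ(E[:,:2],.039))
E
python3 rim.py w9; python3 plane.py w9 0 .016 .055 .08
```

```text
8.22 tcp [ 0.4957 -0.2081  0.0516] [-0.001  0.706  0.708 -0.   ] F [ 0.2 -0.1 -2. ] w 0.65
filter_plate 0.85 [208. 188. 315. 297.] ell 260.5 242.6 [107.5 110.2] ztop 0.0637 topmid [ 0.4953 -0.2089  0.0619] ext [0.0557 0.0598 0.0063] med [ 0.4951 -0.2058  0.0606]
rim 25 (array([ 0.49456471, -0.206661  ]), np.float64(0.0001387253167198627))
slope [-0.001 -0.002] z 0.0631 n 2791 centroid [ 0.496  -0.208   0.0631]
```

Emit:
{"name": "play_rows", "arguments": {"deltas": [[[-0.0008,0.002,0],0],[[-0.0008,0.002,0],0],[[-0.0008,0.002,0],0]]}}

```text
time: 8.7
tool_pos: [0.4955, -0.2063, 0.0524]
tool_rot: [0.0, 0.706, 0.708, 0.0]
contact_force: [0.1, -0.3, -2.1]
gripper_width: 0.649
```

```bash
python3 look.py w10 filter_plate;  python3 rim.py w10
```

```text
8.7 tcp [ 0.4955 -0.2063  0.0524] [0.    0.706 0.708 0.   ] F [ 0.1 -0.3 -2.1] w 0.649
filter_plate 0.93 [207. 188. 313. 299.] ell 260.4 242.8 [107.  109.7] ztop 0.0646 topmid [ 0.4951 -0.2069  0.0626] ext [0.0557 0.0597 0.0061] med [ 0.4952 -0.204   0.0615]
rim 26 (array([ 0.49463229, -0.20666729]), np.float64(0.00016117284529314338))
```

Emit:
{"name": "play_rows", "arguments": {"deltas": [[[-0.0003,0,-0.004],0],[[-0.0003,0,-0.007],0],[[-0.0003,0,-0.007],0]]}}

```text
time: 9.18
tool_pos: [0.4947, -0.2061, 0.0447]
tool_rot: [-0.001, 0.706, 0.708, -0.0]
contact_force: [-0.2, 0.2, -2.0]
gripper_width: 0.649
```

Emit:
{"name": "play_rows", "arguments": {"deltas": [[[0,0,-0.001],0],[[0,0,-0.001],0]]}}

```text
time: 9.43
tool_pos: [0.4951, -0.2063, 0.0443]
tool_rot: [-0.0, 0.706, 0.708, -0.0]
contact_force: [0.4, -0.1, -2.1]
gripper_width: 0.649
```

Emit:
{"name": "play_rows", "arguments": {"deltas": [[[0,0,-0.001],0],[[0,0,-0.001],0]]}}

```text
time: 9.68
tool_pos: [0.4953, -0.2064, 0.0436]
tool_rot: [0.0, 0.706, 0.708, 0.0]
contact_force: [-0.8, 0.8, -0.0]
gripper_width: 0.648
```

```bash
python3 look.py w11 filter_plate;  python3 rim.py w11; python3 plane.py w11 0 .016 .05 .08
```

```text
9.68 tcp [ 0.4953 -0.2064  0.0436] [0.    0.706 0.708 0.   ] F [-0.8  0.8 -0. ] w 0.648
filter_plate 0.72 [204. 188. 313. 300.] ell 260.4 242.8 [106.3 109.2] ztop 0.0558 topmid [ 0.4949 -0.207   0.054 ] ext [0.0556 0.0596 0.0065] med [ 0.4947 -0.2041  0.0528]
rim 38 (array([ 0.49457708, -0.20687636]), np.float64(0.00033879146247466313))
slope [-0.001 -0.001] z 0.0552 n 2785 centroid [ 0.4952 -0.2061  0.0552]
```

Force rose to 0 and the plate's top is at 0.055: seated. Release and rise.

Emit:
{"name": "play_rows", "arguments": {"deltas": [[[0,0,0],0],[[0,0,0],0],[[0,0,0],0],[[0,0,0],0]], "grip": 1}}

```text
time: 10.28
tool_pos: [0.4952, -0.2063, 0.0434]
tool_rot: [0.0, 0.706, 0.708, 0.0]
contact_force: [0.0, 0.1, 0.3]
gripper_width: 1.002
```

Emit:
{"name": "play_rows", "arguments": {"deltas": [[[0,0,0.02],0],[[0,0,0.04],0],[[0,0,0.04],0]]}}

```text
time: 10.65
tool_pos: [0.4964, -0.2071, 0.0852]
tool_rot: [0.002, 0.706, 0.708, 0.001]
contact_force: [-0.1, -0.8, 0.0]
gripper_width: 1.0
```

Emit:
{"name": "play_rows", "arguments": {"deltas": [[[0,0,0],0],[[0,0,0],0],[[0,0,0],0],[[0,0,0],0]], "grip": -1}}

```text
time: 11.15
tool_pos: [0.4949, -0.2062, 0.0829]
tool_rot: [-0.0, 0.706, 0.708, -0.0]
contact_force: [-0.3, -0.1, 0.3]
gripper_width: 0.142
```

```bash
python3 look.py w12 filter_plate;  python3 rim.py w12; python3 plane.py w12 0 .016 .05 .08; python3 tips.py w12
```

```text
11.15 tcp [ 0.4949 -0.2062  0.0829] [-0.     0.706  0.708 -0.   ] F [-0.3 -0.1  0.3] w 0.142
filter_plate 0.57 [217. 172. 307. 262.] ell 261.1 211.9 [80.  86.2] ztop 0.0559 topmid [ 0.4949 -0.2071  0.0543] ext [0.0591 0.0594 0.0068] med [ 0.4948 -0.2     0.0529]
rim 38 (array([ 0.4946172, -0.206893 ]), np.float64(0.00017936536407614067))
slope [-0.001  0.005] z 0.0552 n 1489 centroid [ 0.495  -0.2045  0.0552]
-1 maxz -0.0002 [ 0.0055 -0.0067 -0.0032] xr [-0.0033  0.0109] 34
1 maxz -0.0006 [ 0.0057  0.0056 -0.0034] xr [-0.008   0.0111] 40
```

View pics/w12.png

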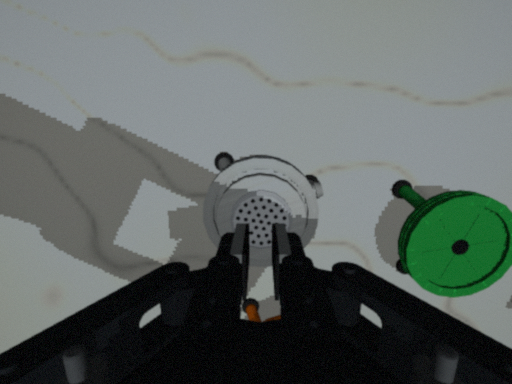

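Plate lies centred in the recess ((262,212)). Press it.

Emit:
{"name": "play_rows", "arguments": {"deltas": [[[0,0,-0.012],0],[[0,0,-0.024],0],[[0,0,-0.024],0]]}}

```text
time: 11.62
tool_pos: [0.4938, -0.2055, 0.0572]
tool_rot: [-0.002, 0.706, 0.708, -0.0]
contact_force: [-0.8, 0.3, 0.7]
gripper_width: 0.004
```

Emit:
{"name": "play_rows", "arguments": {"deltas": [[[0,0,-0.0025],0],[[0,0,-0.0025],0]]}}

```text
time: 11.88
tool_pos: [0.4952, -0.2064, 0.0569]
tool_rot: [0.0, 0.706, 0.708, 0.0]
contact_force: [-0.7, 0.2, 0.2]
gripper_width: -0.001
```

Emit:
{"name": "play_rows", "arguments": {"deltas": [[[0,0,-0.001],0],[[0,0,-0.001],0]]}}

```text
time: 12.12
tool_pos: [0.4952, -0.2064, 0.056]
tool_rot: [0.0, 0.706, 0.708, 0.0]
contact_force: [0.9, -0.1, -0.3]
gripper_width: -0.001
```

Emit:
{"name": "play_rows", "arguments": {"deltas": [[[0,0,-0.001],0],[[0,0,-0.001],0]]}}

```text
time: 12.38
tool_pos: [0.4953, -0.2064, 0.0555]
tool_rot: [0.0, 0.706, 0.708, 0.0]
contact_force: [-2.1, 1.1, 5.4]
gripper_width: 0.002
```

Emit:
{"name": "play_rows", "arguments": {"deltas": [[[0,0,-0.0005],0],[[0,0,-0.0005],0]]}}

```text
time: 12.62
tool_pos: [0.4954, -0.2064, 0.0555]
tool_rot: [0.0, 0.706, 0.708, -0.0]
contact_force: [-4.0, 1.8, 8.0]
gripper_width: 0.001
```

Emit:
{"name": "play_rows", "arguments": {"deltas": [[[0,0,-0.0003],0],[[0,0,-0.0003],0],[[0,0,-0.0003],0]]}}

```text
time: 13.0
tool_pos: [0.4954, -0.2065, 0.0555]
tool_rot: [-0.0, 0.706, 0.708, -0.0]
contact_force: [-4.7, 1.9, 9.6]
gripper_width: 0.001
```

Emit:
{"name": "play_rows", "arguments": {"deltas": [[[0,0,0.015],0],[[0,0,0.05],0],[[0,0,0.07],0]], "grip": 1}}

```text
time: 13.38
tool_pos: [0.496, -0.2068, 0.1263]
tool_rot: [0.002, 0.706, 0.708, 0.0]
contact_force: [0.4, 0.2, 0.8]
gripper_width: 0.64
```

```bash
python3 look.py w13 filter_plate;  python3 rim.py w13; python3 plane.py w13 0 .016 .05 .08
```

```text
13.38 tcp [ 0.496  -0.2068  0.1263] [0.002 0.706 0.708 0.   ] F [0.4 0.2 0.8] w 0.64
filter_plate 0.65 [221. 161. 296. 236.] ell 259.4 196.6 [72.  73.5] ztop 0.0559 topmid [ 0.4952 -0.2072  0.054 ] ext [0.0586 0.059  0.0063] med [ 0.4948 -0.2056  0.0528]
rim 48 (array([ 0.49473796, -0.20709005]), np.float64(0.00016910638622872682))
slope [-0.002 -0.004] z 0.0552 n 1208 centroid [ 0.497  -0.2071  0.0552]
```

Emit:
{"name": "play_rows", "arguments": {"deltas": [[[0.008,0.06,0],0],[[0.016,0.12,0],0],[[0.025,0.18,0],0],[[0.034,0.24,0],0],[[0.042,0.3,-0.01],0]]}}

```text
time: 14.1
tool_pos: [0.5373, 0.0956, 0.1137]
tool_rot: [0.0, 0.706, 0.708, 0.0]
contact_force: [-0.3, -0.3, -0.5]
gripper_width: 1.0
```

Emit:
{"name": "play_rows", "arguments": {"deltas": [[[0.008,0.06,-0.02],0],[[0.016,0.11,-0.05],0],[[0.016,0.112,-0.08],0],[[0.016,0.112,-0.09],0],[[0.016,0.112,-0.09],0]]}}

```text
time: 14.72
tool_pos: [0.5522, 0.205, 0.0228]
tool_rot: [-0.001, 0.706, 0.708, -0.001]
contact_force: [0.2, 0.1, -0.1]
gripper_width: 1.004
```

```bash
python3 look.py w14 spacer_ring; python3 tips.py w14
```

```text
14.72 tcp [0.5522 0.205  0.0228] [-0.001  0.706  0.708 -0.001] F [ 0.2  0.1 -0.1] w 1.004
spacer_ring 0.77 [213. 176. 313. 271.] ell 262.3 223.4 [95.3 99.4] ztop 0.0114 topmid [0.553  0.2068 0.0095] ext [0.0587 0.0599 0.0063] med [0.5531 0.2089 0.0103]
-1 maxz -0.0099 [ 0.0004 -0.0449 -0.0124] xr [-0.0112  0.0088] 69
1 maxz -0.0095 [ 0.0001  0.0406 -0.0122] xr [-0.0107  0.0091] 69
```

View pics/w14.png

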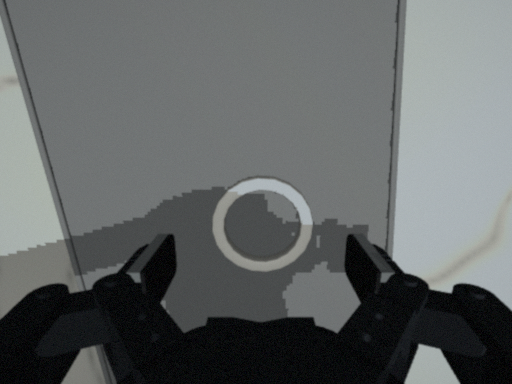

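Emit:
{"name": "play_rows", "arguments": {"deltas": [[[0.001,0.0015,-0.012],0],[[0.001,0.0015,-0.0205],0],[[0.001,0.0015,-0.0205],0],[[0.001,0.0015,-0.0205],0]]}}

```text
time: 15.32
tool_pos: [0.5541, 0.2071, 0.0035]
tool_rot: [-0.0, 0.706, 0.708, -0.0]
contact_force: [-0.4, -0.2, 0.5]
gripper_width: 0.998
```

Emit:
{"name": "play_rows", "arguments": {"deltas": [[[0,0,0],0],[[0,0,0],0],[[0,0,0],0],[[0,0,0],0]], "grip": -1}}

```text
time: 15.82
tool_pos: [0.555, 0.2074, 0.005]
tool_rot: [0.0, 0.706, 0.708, 0.001]
contact_force: [-2.3, -1.0, 5.8]
gripper_width: 0.641
```

```bash
python3 look.py w15 spacer_ring
```

```text
15.82 tcp [0.555  0.2074 0.005 ] [0.    0.706 0.708 0.001] F [-2.3 -1.   5.8] w 0.641
spacer_ring 0.73 [206. 187. 313. 292.] ell 260.4 239.9 [105.  107.4] ztop 0.0114 topmid [0.5546 0.2069 0.0097] ext [0.0552 0.06   0.0067] med [0.5548 0.2097 0.0103]
```

View pics/w15.png

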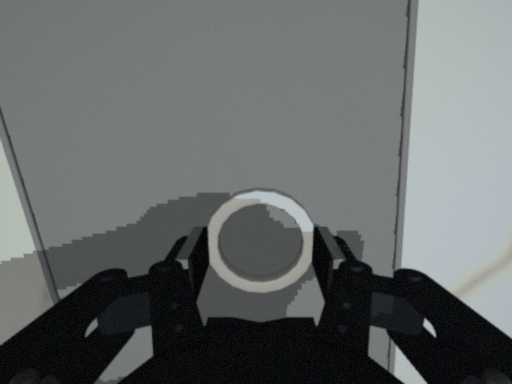

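Ring at (260,240) between the pads; lift slightly and check.

Emit:
{"name": "play_rows", "arguments": {"deltas": [[[0,0,0.002],0],[[0,0,0.006],0],[[0,0,0.01],0],[[0,0,0.01],0]]}}

```text
time: 16.42
tool_pos: [0.5545, 0.2073, 0.014]
tool_rot: [0.0, 0.706, 0.708, 0.0]
contact_force: [0.6, 0.4, -0.7]
gripper_width: 0.641
```

```bash
python3 look.py w16 spacer_ring; python3 plane.py w16 .0235 .0285 .012 .03
```

```text
16.43 tcp [0.5545 0.2073 0.014 ] [0.    0.706 0.708 0.   ] F [ 0.6  0.4 -0.7] w 0.641
spacer_ring 0.68 [209. 191. 314. 292.] ell 260.5 240.0 [104.  106.6] ztop 0.0202 topmid [0.5542 0.2067 0.0182] ext [0.0548 0.0598 0.006 ] med [0.5539 0.2096 0.0192]
slope [ 0.001 -0.002] z 0.0194 n 2570 centroid [0.5539 0.2092 0.0194]
```

Emit:
{"name": "play_rows", "arguments": {"deltas": [[[0,0,0.03],0],[[0,0,0.07],0],[[-0.008,-0.05,0.086],0],[[-0.016,-0.11,0.086],0],[[-0.024,-0.17,0.086],0]]}}

```text
time: 17.15
tool_pos: [0.5299, 0.0358, 0.0999]
tool_rot: [0.0, 0.706, 0.709, 0.0]
contact_force: [0.6, 0.5, -0.3]
gripper_width: 0.639
```

Emit:
{"name": "play_rows", "arguments": {"deltas": [[[-0.01,-0.06,0],0],[[-0.02,-0.12,0],0],[[-0.027,-0.18,0],0],[[-0.032,-0.23,0],0],[[-0.035,-0.244,0],0]]}}

```text
time: 17.77
tool_pos: [0.4946, -0.2094, 0.0996]
tool_rot: [0.0, 0.707, 0.707, -0.0]
contact_force: [-0.0, 0.4, 0.1]
gripper_width: 0.644
```

Emit:
{"name": "play_rows", "arguments": {"deltas": [[[0,0,-0.02],0],[[0,0,-0.03],0],[[0,0,-0.03],0],[[0,0,-0.03],0]]}}

```text
time: 18.27
tool_pos: [0.4953, -0.2059, 0.0694]
tool_rot: [-0.0, 0.706, 0.709, -0.0]
contact_force: [-0.2, 0.4, -0.1]
gripper_width: 0.64
```

```bash
python3 look.py w17 spacer_ring;  python3 rim.py w17; python3 plane.py w17 .0235 .0285 .06 .09
```

```text
18.27 tcp [ 0.4953 -0.2059  0.0694] [-0.     0.706  0.709 -0.   ] F [-0.2  0.4 -0.1] w 0.64
spacer_ring 0.67 [208. 188. 316. 293.] ell 260.6 240.1 [105.8 107.4] ztop 0.0756 topmid [ 0.495  -0.2063  0.0745] ext [0.0551 0.0601 0.0077] med [ 0.4951 -0.2042  0.0745]
rim 35 (array([ 0.49462923, -0.20629374]), np.float64(0.0013180253832282501))
slope [ 0.011 -0.002] z 0.075 n 2067 centroid [ 0.4909 -0.2039  0.075 ]
```

View pics/w17.png

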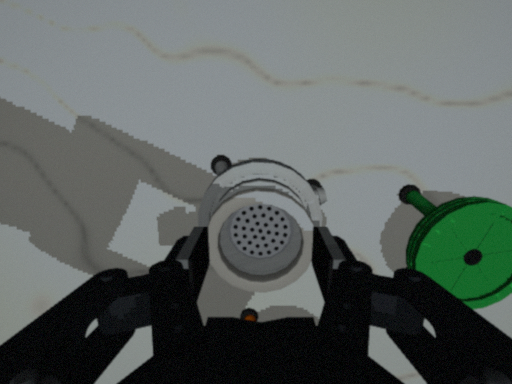

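Emit:
{"name": "play_rows", "arguments": {"deltas": [[[0,-0.0007,-0.005],0],[[0,-0.0007,-0.01],0],[[0,-0.0007,-0.01],0]]}}

```text
time: 18.75
tool_pos: [0.4946, -0.2073, 0.0588]
tool_rot: [-0.001, 0.706, 0.708, -0.0]
contact_force: [0.6, 0.4, 0.3]
gripper_width: 0.64
```

```bash
python3 look.py w18 spacer_ring;  python3 plane.py w18 .0235 .0285 .06 .09
```

```text
18.75 tcp [ 0.4946 -0.2073  0.0588] [-0.001  0.706  0.708 -0.   ] F [0.6 0.4 0.3] w 0.64
spacer_ring 0.72 [206. 189. 316. 294.] ell 260.4 240.0 [105.  107.3] ztop 0.065 topmid [ 0.4942 -0.2077  0.0636] ext [0.0551 0.0595 0.0072] med [ 0.494  -0.2054  0.0639]
slope [ 0.074 -0.02 ] z 0.0662 n 683 centroid [ 0.4771 -0.2021  0.0648]
```

Emit:
{"name": "play_rows", "arguments": {"deltas": [[[0.0003,0.0004,-0.0025],0],[[0.0003,0.0004,-0.0025],0],[[0.0003,0.0004,-0.0025],0]]}}

```text
time: 19.23
tool_pos: [0.4955, -0.2071, 0.0571]
tool_rot: [0.0, 0.706, 0.708, 0.0]
contact_force: [-1.1, -0.4, -0.2]
gripper_width: 0.639
```

Emit:
{"name": "play_rows", "arguments": {"deltas": [[[0,0,-0.001],0],[[0,0,-0.001],0]]}}

```text
time: 19.48
tool_pos: [0.4954, -0.2071, 0.0559]
tool_rot: [-0.0, 0.706, 0.708, -0.0]
contact_force: [0.2, 0.6, 0.5]
gripper_width: 0.641
```

Emit:
{"name": "play_rows", "arguments": {"deltas": [[[0,0,-0.001],0],[[0,0,-0.001],0]]}}

```text
time: 19.73
tool_pos: [0.4953, -0.2071, 0.0549]
tool_rot: [-0.0, 0.706, 0.708, -0.0]
contact_force: [-0.2, 0.1, -0.6]
gripper_width: 0.637
```

```bash
python3 look.py w19 spacer_ring filter_plate
```

```text
19.73 tcp [ 0.4953 -0.2071  0.0549] [-0.     0.706  0.708 -0.   ] F [-0.2  0.1 -0.6] w 0.637
spacer_ring 0.86 [205. 186. 316. 290.] ell 260.6 239.8 [104.8 106.8] ztop 0.0611 topmid [ 0.4949 -0.2075  0.0592] ext [0.0551 0.0601 0.0062] med [ 0.4951 -0.2047  0.0601]
filter_plate 0.88 [214. 182. 299. 275.] ell 260.5 239.2 [70.6 80. ] ztop 0.056 topmid [ 0.4945 -0.2042  0.0558] ext [0.0463 0.0537 0.0097] med [ 0.4947 -0.2064  0.0548]
```

View pics/w19.png

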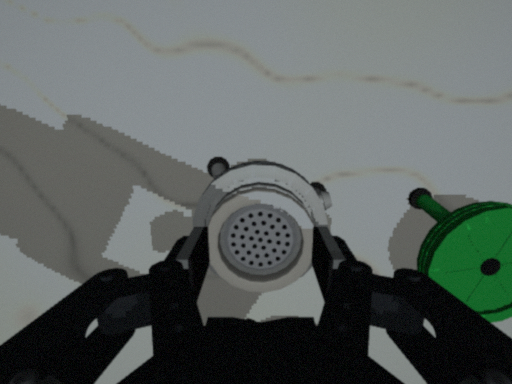

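Ring (260,240) is concentric around the raised face; less than 1 mm to go.

Emit:
{"name": "play_rows", "arguments": {"deltas": [[[0,0,-0.0006],0],[[0,0,-0.0006],0]]}}

```text
time: 20.12
tool_pos: [0.4954, -0.2071, 0.0543]
tool_rot: [-0.0, 0.706, 0.708, -0.0]
contact_force: [-0.5, -0.1, -0.1]
gripper_width: 0.643
```

Emit:
{"name": "play_rows", "arguments": {"deltas": [[[0,0,-0.0005],0],[[0,0,-0.0005],0]]}}

```text
time: 20.38
tool_pos: [0.4955, -0.2071, 0.0541]
tool_rot: [-0.0, 0.706, 0.708, -0.0]
contact_force: [-0.7, 0.6, 2.2]
gripper_width: 0.644
```

Emit:
{"name": "play_rows", "arguments": {"deltas": [[[0,0,0],0],[[0,0,0],0],[[0,0,0],0],[[0,0,0],0]], "grip": 1}}

```text
time: 20.88
tool_pos: [0.4954, -0.2071, 0.0538]
tool_rot: [-0.0, 0.706, 0.708, 0.0]
contact_force: [-0.9, -1.0, -0.6]
gripper_width: 1.0
```

Emit:
{"name": "play_rows", "arguments": {"deltas": [[[0,0,0.02],0],[[0,0,0.04],0],[[0,0,0.04],0]]}}

```text
time: 21.25
tool_pos: [0.497, -0.208, 0.0965]
tool_rot: [0.002, 0.706, 0.708, 0.001]
contact_force: [0.3, 1.5, 0.0]
gripper_width: 1.002
```

Emit:
{"name": "play_rows", "arguments": {"deltas": [[[0,0,0],0],[[0,0,0],0],[[0,0,0],0],[[0,0,0],0]], "grip": -0.06}}

```text
time: 21.75
tool_pos: [0.4952, -0.207, 0.0934]
tool_rot: [-0.0, 0.706, 0.708, -0.0]
contact_force: [-0.0, -0.6, -0.2]
gripper_width: 0.471
```

```bash
python3 look.py w20 spacer_ring;  python3 rim.py w20; python3 plane.py w20 .0235 .0285 .057 .08; python3 tips.py w20
```

```text
21.75 tcp [ 0.4952 -0.207   0.0934] [-0.     0.706  0.708 -0.   ] F [-0.  -0.6 -0.2] w 0.471
spacer_ring 0.85 [214. 172. 306. 257.] ell 260.9 214.4 [84.3 85.8] ztop 0.0605 topmid [ 0.4952 -0.2077  0.0586] ext [0.0591 0.0591 0.0063] med [ 0.4946 -0.2042  0.0594]
rim 40 (array([ 0.4946691 , -0.20695669]), np.float64(0.00018778393108031892))
slope [-0.001 -0.001] z 0.0596 n 1709 centroid [ 0.4952 -0.2054  0.0596]
-1 maxz -0.0002 [ 0.0038 -0.0206 -0.0026] xr [-0.0034  0.0103] 21
1 maxz -0.0005 [ 0.0026  0.0195 -0.0034] xr [-0.0054  0.0104] 29
```

View pics/w20.png

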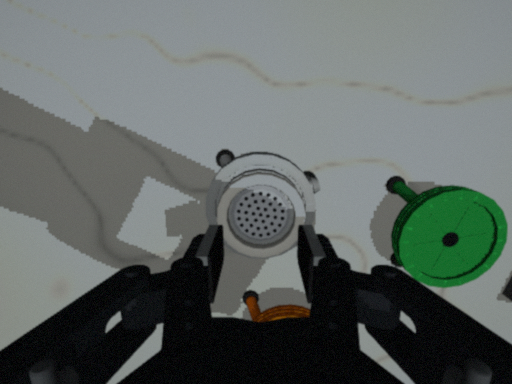

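Ring lies flat (slope < 0.002) at (261,214), concentric. Press with the fingers 40 mm apart.

Emit:
{"name": "play_rows", "arguments": {"deltas": [[[0,-0.0005,-0.015],0],[[0,-0.0005,-0.031],0],[[0,-0.0005,-0.031],0],[[0,-0.0005,-0.031],0]]}}

```text
time: 22.35
tool_pos: [0.4953, -0.2075, 0.0625]
tool_rot: [-0.0, 0.706, 0.708, -0.0]
contact_force: [0.2, -0.0, 0.2]
gripper_width: 0.469
```

Emit:
{"name": "play_rows", "arguments": {"deltas": [[[0,0,-0.0015],0],[[0,0,-0.0015],0]]}}

```text
time: 22.6
tool_pos: [0.4957, -0.2077, 0.0618]
tool_rot: [0.0, 0.706, 0.708, 0.0]
contact_force: [-0.4, -0.3, -1.2]
gripper_width: 0.468
```

Emit:
{"name": "play_rows", "arguments": {"deltas": [[[0,0,-0.001],0],[[0,0,-0.001],0]]}}

```text
time: 22.85
tool_pos: [0.4954, -0.2076, 0.0604]
tool_rot: [0.0, 0.706, 0.708, 0.0]
contact_force: [0.2, -0.2, -0.6]
gripper_width: 0.466
```

Emit:
{"name": "play_rows", "arguments": {"deltas": [[[0,0,-0.001],0],[[0,0,-0.001],0]]}}

```text
time: 23.1
tool_pos: [0.4953, -0.2075, 0.0593]
tool_rot: [-0.0, 0.706, 0.708, -0.0]
contact_force: [-0.1, -0.4, 0.1]
gripper_width: 0.472
```

Emit:
{"name": "play_rows", "arguments": {"deltas": [[[0,0,-0.001],0],[[0,0,-0.001],0]]}}

```text
time: 23.35
tool_pos: [0.4955, -0.2077, 0.0585]
tool_rot: [0.0, 0.706, 0.708, 0.0]
contact_force: [0.7, -0.0, 1.0]
gripper_width: 0.469
```

Emit:
{"name": "play_rows", "arguments": {"deltas": [[[0,0,-0.001],0],[[0,0,-0.001],0]]}}

```text
time: 23.6
tool_pos: [0.4956, -0.2077, 0.0585]
tool_rot: [-0.0, 0.706, 0.708, -0.0]
contact_force: [-2.9, 2.8, 6.5]
gripper_width: 0.472
```

Emit:
{"name": "play_rows", "arguments": {"deltas": [[[0,0,-0.0005],0],[[0,0,-0.0005],0],[[0,0,-0.0005],0]]}}

```text
time: 23.98
tool_pos: [0.4956, -0.2077, 0.0585]
tool_rot: [-0.0, 0.706, 0.708, -0.0]
contact_force: [-4.9, 1.8, 10.1]
gripper_width: 0.471
```

Emit:
{"name": "play_rows", "arguments": {"deltas": [[[0,0,0],0],[[0,0,0],0],[[0,0,0.03],0],[[0,0,0.06],0],[[0,0,0.06],0]]}}

```text
time: 24.6
tool_pos: [0.4972, -0.2087, 0.1199]
tool_rot: [0.003, 0.706, 0.708, 0.001]
contact_force: [-0.3, 0.3, -0.3]
gripper_width: 0.473
```

```bash
python3 look.py w21 spacer_ring filter_plate;  python3 rim.py w21; python3 plane.py w21 .0235 .0285 .057 .08
```

```text
24.6 tcp [ 0.4972 -0.2087  0.1199] [0.003 0.706 0.708 0.001] F [-0.3  0.3 -0.3] w 0.473
spacer_ring 0.9 [217. 161. 300. 238.] ell 257.5 200.2 [74.8 77.2] ztop 0.0605 topmid [ 0.4951 -0.2077  0.0584] ext [0.0581 0.0594 0.0058] med [ 0.4946 -0.2065  0.0594]
filter_plate 0.71 [226. 161. 287. 229.] ell 257.8 199.8 [54.1 57.7] ztop 0.0562 topmid [ 0.4953 -0.2041  0.0556] ext [0.045  0.0526 0.0088] med [ 0.4954 -0.2066  0.0549]
rim 48 (array([ 0.49474282, -0.20710488]), np.float64(0.00016276377328814547))
slope [-0.002  0.   ] z 0.0596 n 1367 centroid [ 0.4949 -0.2059  0.0596]
```

View pics/w21.png

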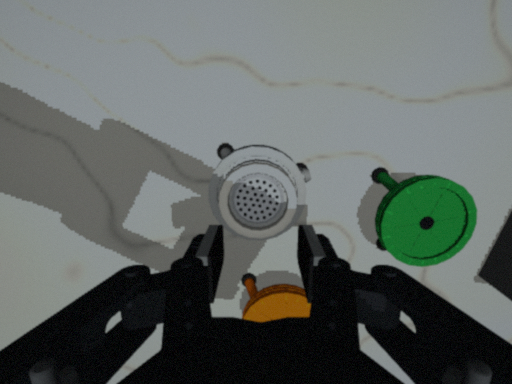

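Stack (258,200) still flat and centred. Now the cover.

Emit:
{"name": "play_rows", "arguments": {"deltas": [[[0.008,0.06,0],0],[[0.016,0.12,0],0],[[0.025,0.18,0],0],[[0.034,0.24,-0.01],0],[[0.043,0.295,-0.02],0]]}}

```text
time: 25.38
tool_pos: [0.5374, 0.0894, 0.0951]
tool_rot: [-0.001, 0.706, 0.708, -0.001]
contact_force: [0.4, -0.0, -0.0]
gripper_width: 0.472
```

Emit:
{"name": "play_rows", "arguments": {"deltas": [[[0,0.004,-0.02],0],[[0,0.004,-0.03],0],[[0,0.004,-0.03],0],[[0,0.004,-0.03],0]]}}

```text
time: 25.88
tool_pos: [0.5387, 0.0901, 0.0672]
tool_rot: [0.0, 0.707, 0.707, 0.0]
contact_force: [0.5, -0.2, 0.3]
gripper_width: 0.467
```

```bash
python3 look.py w22 cover; python3 tips.py w22; python3 - <<'E'
from circ import *
z=np.load("w22.npz");P={"mtx":z["K"],"world_from_camera":z["T"]};C=cloud(P,z["D"])
g=C[np.hypot(C[:,0]-.5385,C[:,1]-.0925)<.05]
for zz in np.arange(.0,.05,.002): print(round(zz,3),((g[:,2]>zz)&(g[:,2]<=zz+.002)).sum(),end="; ")
for lo,hi in ((.039,.046),(.0155,.021)):
    h=g[(g[:,2]>lo)&(g[:,2]<hi)]; print(lo,len(h),np.median(h[:,2]),(h.min(0)+h.max(0))/2,np.ptp(h,0))
E
```

```text
25.88 tcp [0.5387 0.0901 0.0672] [0.    0.707 0.707 0.   ] F [ 0.5 -0.2  0.3] w 0.467
-1 maxz -0.0007 [ 0.0005 -0.0209 -0.0031] xr [-0.0102  0.0102] 36
1 maxz -0.0005 [ 0.0032  0.0193 -0.0031] xr [-0.0079  0.0102] 33
0.0 1206; 0.002 6084; 0.004 87; 0.006 20; 0.008 24; 0.01 65; 0.012 439; 0.014 628; 0.016 2229; 0.018 639; 0.02 8; 0.022 28; 0.024 19; 0.026 31; 0.028 17; 0.03 30; 0.032 21; 0.034 39; 0.036 32; 0.038 33; 0.04 501; 0.042 205; 0.044 0; 0.046 0; 0.048 0; 0.039 729 0.04162272299827424 [0.53710131 0.09327457 0.04138005] [0.01969154 0.01998253 0.00471342]
0.0155 3022 0.017448171037261 [0.53676096 0.09318748 0.01807392] [0.05319172 0.05376559 0.00514638]
```

View pics/w22.png

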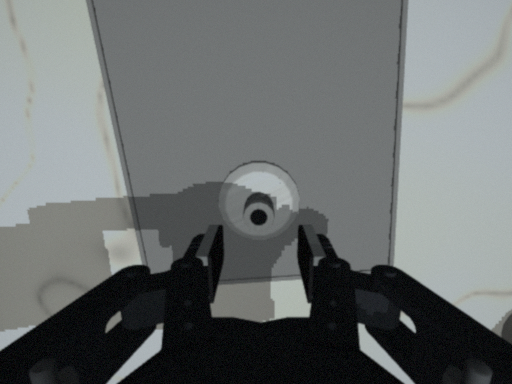

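Port top at (258,216): centre (0.537,0.093), z 0.0416, 20 mm across — as it should be.

Emit:
{"name": "play_rows", "arguments": {"deltas": [[[-0.0012,0.0038,0],0],[[-0.0012,0.0038,-0.015],0],[[-0.0012,0.0038,-0.034],0],[[-0.0012,0.0038,-0.044],0],[[-0.0012,0.0038,-0.044],0]]}}

```text
time: 26.6
tool_pos: [0.5358, 0.0951, 0.0209]
tool_rot: [-0.001, 0.706, 0.708, -0.001]
contact_force: [-0.1, 1.0, -0.1]
gripper_width: 0.466
```

Emit:
{"name": "play_rows", "arguments": {"deltas": [[[0,0,0],0],[[0,0,0],0],[[0,0,0],0],[[0,0,0],0]], "grip": -1}}

```text
time: 27.1
tool_pos: [0.5377, 0.0952, 0.0235]
tool_rot: [0.0, 0.706, 0.708, 0.0]
contact_force: [0.9, 0.3, 1.0]
gripper_width: 0.207
```

Emit:
{"name": "play_rows", "arguments": {"deltas": [[[0,0,0.003],0],[[0,0,0.008],0],[[0,0,0.015],0],[[0,0,0.015],0]]}}

```text
time: 27.6
tool_pos: [0.5379, 0.0952, 0.0389]
tool_rot: [0.001, 0.706, 0.708, 0.001]
contact_force: [0.5, 0.1, -2.6]
gripper_width: 0.209
```

```bash
cat > cov.py <<'E'
import sys
from circ import *
z=np.load(sys.argv[1]+".npz");P={"mtx":z["K"],"world_from_camera":z["T"]};C=cloud(P,z["D"]);c=status.state()["tool_pos"]
b=float(sys.argv[2]) # expected underside z (spigot)
r=np.hypot(C[:,0]-c[0],C[:,1]-c[1])
h=C[(r<.016)&(C[:,2]>b+.0365)&(C[:,2]<b+.043)]
if len(h): print("port",len(h),np.round(np.median(h[:,2]),4),np.round((h.min(0)+h.max(0))/2,4),np.round(np.ptp(h,0),4))
f=C[(r<.036)&(r>.012)&(C[:,2]>b+.011)&(C[:,2]<b+.0195)]
A=np.c_[f[:,:2]-c[:2],np.ones(len(f))];ok=np.ones(len(f),bool)
for _ in range(4):
    k=np.linalg.lstsq(A[ok],f[ok,2],rcond=None)[0];ok=abs(f[:,2]-A@k)<.0012
print("flange slope",np.round(k[:2],3),"z",np.round(k[2],4),ok.sum())
p=f[ok];d=p[:,:2]-c[:2];rr=np.hypot(*d.T);a=np.digitize(np.arctan2(d[:,1],d[:,0]),np.linspace(-np.pi,np.pi,49))
E=np.array([p[a==q][np.argsort(rr[a==q])[-3:]].mean(0) for q in set(a) if (a==q).sum()>8 and rr[a==q].max()>.025])
print("edge",len(E),circ(E[:,:2]),"R30:",circ(E[:,:2],.0297))
E
python3 look.py w23 cover; python3 cov.py w23 .018
```

```text
27.6 tcp [0.5379 0.0952 0.0389] [0.001 0.706 0.708 0.001] F [ 0.5  0.1 -2.6] w 0.209
cover 0.88 [214. 184. 311. 281.] ell 260.5 227.0 [91.1 93. ] ztop 0.0575 topmid [0.5374 0.0946 0.0564] ext [0.0443 0.0227 0.0078] med [0.5373 0.0947 0.0569]
port 1294 0.057 [0.5372 0.0949 0.0577] [0.024  0.0233 0.0065]
flange slope [0.    0.002] z 0.0326 1859
edge 13 (array([0.53746066, 0.09402109, 0.02585464]), np.float64(0.0002981599084989226)) R30: (array([0.53784919, 0.08865664]), np.float64(0.003802926443301738))
```

View pics/w23.png

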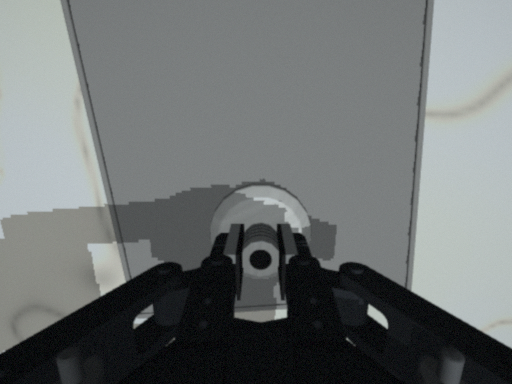

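```bash
cat > hole.py <<'E'
import sys
from h import *
t,zz=sys.argv[1],float(sys.argv[2])
z=np.load(t+".npz");P={"mtx":z["K"],"world_from_camera":z["T"]};im=cv2.imread(f"pics/{t}.png",0)
# dark hole inside port: connected dark blob near given pixel
u0,v0=int(sys.argv[3]),int(sys.argv[4])
x=(im[v0-14:v0+15,u0-16:u0+17]<45).astype(np.uint8);n,l,st,ce=cv2.connectedComponentsWithStats(x)
k=l[14,16];print(k,st[k],ce[k]+[u0-16,v0-14],np.round(at_z(P,ce[k]+[u0-16,v0-14],zz),4))
E
python3 hole.py w22 .0418 258 217; python3 hole.py w23 .0571 260 259
```

```text
3 [  9   7  16  15 188] [258.25531915 216.87765957] [0.537  0.0933 0.0418]
1 [  6   5  21  19 316] [260.10126582 259.17088608] [0.5373 0.0934 0.0571]
```

Emit:
{"name": "play_rows", "arguments": {"deltas": [[[0,0,0.03],0],[[-0.002,-0.02,0.06],0],[[-0.01,-0.08,0.071],0],[[-0.018,-0.14,0.071],0],[[-0.027,-0.2,0.071],0]]}}

```text
time: 28.32
tool_pos: [0.5098, -0.1064, 0.1092]
tool_rot: [0.0, 0.706, 0.708, 0.0]
contact_force: [0.3, -0.4, -1.6]
gripper_width: 0.208
```

Emit:
{"name": "play_rows", "arguments": {"deltas": [[[-0.008,-0.05,0],0],[[-0.0155,-0.09,0],0],[[-0.0155,-0.1015,0],0],[[-0.0155,-0.1015,0],0],[[-0.0155,-0.1015,0],0]]}}

```text
time: 28.95
tool_pos: [0.4948, -0.2051, 0.1086]
tool_rot: [-0.0, 0.706, 0.709, 0.0]
contact_force: [0.3, -0.3, -1.7]
gripper_width: 0.209
```

```bash
python3 look.py w24 cover spacer_ring; python3 cov.py w24 .089;python3 rim.py w24;python3 hole.py w24 .128 260 259
```

```text
28.95 tcp [ 0.4948 -0.2051  0.1086] [-0.     0.706  0.709  0.   ] F [ 0.3 -0.3 -1.7] w 0.209
spacer_ring 0.61 [223. 172. 301. 200.] ell 262.4 201.4 [56.8 73.1] ztop 0.0919 topmid [ 0.4953 -0.1823  0.0932] ext [0.0419 0.0095 0.004 ] med [ 0.488  -0.1801  0.0927]
port 1253 0.1268 [ 0.4949 -0.2052  0.1288] [0.0233 0.0236 0.0065]
flange slope [ 0.001 -0.002] z 0.1025 1803
edge 10 (array([ 0.49438002, -0.20663537,  0.02562259]), np.float64(0.0003281267365755337)) R30: (array([ 0.49887273, -0.20627343]), np.float64(0.0037101574284844805))
rim 28 (array([ 0.49465429, -0.20697232]), np.float64(0.00014754898511709681))
3 [  6   5  21  19 332] [260.02710843 259.06325301] [ 0.4942 -0.2062  0.128 ]
```

View pics/w24.png

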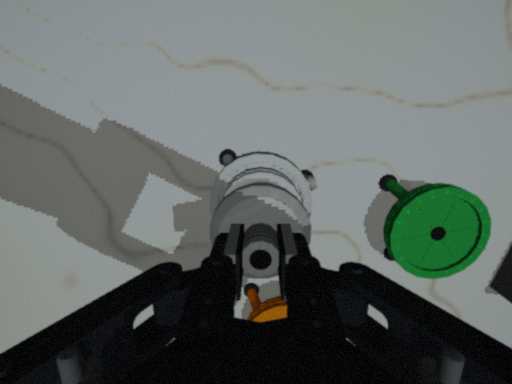

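Emit:
{"name": "play_rows", "arguments": {"deltas": [[[0.0006,-0.001,-0.01],0],[[0.0006,-0.001,-0.021],0],[[0.0006,-0.001,-0.021],0],[[0.0006,-0.001,-0.021],0],[[0.0006,-0.001,-0.021],0]]}}

```text
time: 29.72
tool_pos: [0.4956, -0.2075, 0.0883]
tool_rot: [0.0, 0.706, 0.708, 0.0]
contact_force: [-0.9, 0.0, -1.9]
gripper_width: 0.206
```

```bash
python3 look.py w25 cover; python3 cov.py w25 .0665;python3 rim.py w25;python3 hole.py w25 .1055 260 259
```

```text
29.73 tcp [ 0.4956 -0.2075  0.0883] [0.    0.706 0.708 0.   ] F [-0.9  0.  -1.9] w 0.206
cover 0.61 [213. 183. 310. 278.] ell 260.5 227.0 [90.1 91.9] ztop 0.1068 topmid [ 0.4951 -0.2093  0.105 ] ext [0.0173 0.0203 0.0062] med [ 0.4954 -0.2081  0.1064]
port 1302 0.1064 [ 0.4956 -0.2079  0.1062] [0.0238 0.0232 0.0064]
flange slope [ 0.003 -0.005] z 0.082 1813
edge 13 (array([ 0.49524925, -0.2086218 ,  0.02577582]), np.float64(0.0002127680797978994)) R30: (array([ 0.49755625, -0.21197731]), np.float64(0.003664996285591119))
rim 29 (array([ 0.49468131, -0.20686571]), np.float64(0.00014929947391506833))
3 [  6   5  21  19 329] [260.01215805 259.09118541] [ 0.4949 -0.2098  0.1055]
```

View pics/w25.png

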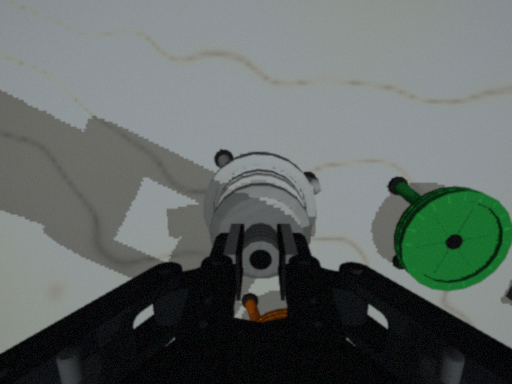

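Emit:
{"name": "play_rows", "arguments": {"deltas": [[[0,0.0014,-0.002],0],[[0,0.0014,-0.005],0],[[0,0.0014,-0.005],0],[[0,0.0014,-0.005],0]]}}

```text
time: 30.32
tool_pos: [0.4953, -0.2059, 0.0828]
tool_rot: [-0.0, 0.706, 0.708, -0.0]
contact_force: [0.3, -0.0, -1.6]
gripper_width: 0.204
```

```bash
python3 look.py w26 cover; python3 cov.py w26 .062;python3 rim.py w26;python3 hole.py w26 .1013 260 259
```

```text
30.32 tcp [ 0.4953 -0.2059  0.0828] [-0.     0.706  0.708 -0.   ] F [ 0.3 -0.  -1.6] w 0.204
cover 0.91 [210. 184. 314. 278.] ell 260.5 226.9 [90.5 91.9] ztop 0.1014 topmid [ 0.4948 -0.2076  0.0998] ext [0.0175 0.0199 0.0066] med [ 0.4947 -0.2064  0.1009]
port 1289 0.101 [ 0.4954 -0.206   0.1017] [0.024  0.0231 0.0065]
flange slope [-0.002  0.002] z 0.0766 1843
edge 12 (array([ 0.4950294 , -0.20745232,  0.02594651]), np.float64(0.00027887600265954896)) R30: (array([ 0.4953536 , -0.21374624]), np.float64(0.004132281856250805))
rim 31 (array([ 0.49465052, -0.20681868]), np.float64(0.0001680391524966474))
3 [  6   5  21  19 329] [260.01215805 259.09118541] [ 0.4946 -0.2075  0.1013]
```

Emit:
{"name": "play_rows", "arguments": {"deltas": [[[0,0,-0.0015],0],[[0,0,-0.003],0],[[0,0,-0.003],0]]}}

```text
time: 30.8
tool_pos: [0.4952, -0.2058, 0.0797]
tool_rot: [-0.0, 0.706, 0.708, -0.0]
contact_force: [-0.4, 0.3, -1.0]
gripper_width: 0.206
```

Emit:
{"name": "play_rows", "arguments": {"deltas": [[[0,0,-0.001],0],[[0,0,-0.001],0]]}}

```text
time: 31.05
tool_pos: [0.4953, -0.2059, 0.0788]
tool_rot: [-0.0, 0.706, 0.708, -0.0]
contact_force: [-0.1, -0.5, -1.5]
gripper_width: 0.209
```

Emit:
{"name": "play_rows", "arguments": {"deltas": [[[0,0,-0.0007],0],[[0,0,-0.0007],0]]}}

```text
time: 31.3
tool_pos: [0.4953, -0.2059, 0.0781]
tool_rot: [-0.0, 0.706, 0.708, -0.0]
contact_force: [-0.6, 0.1, -2.4]
gripper_width: 0.209
```

Emit:
{"name": "play_rows", "arguments": {"deltas": [[[0,0,-0.0005],0],[[0,0,-0.0005],0]]}}

```text
time: 31.55
tool_pos: [0.4953, -0.2059, 0.0777]
tool_rot: [-0.0, 0.706, 0.708, -0.0]
contact_force: [0.6, -1.1, -1.4]
gripper_width: 0.208
```

Emit:
{"name": "play_rows", "arguments": {"deltas": [[[0,0,-0.0005],0],[[0,0,-0.0005],0]]}}

```text
time: 31.8
tool_pos: [0.4954, -0.2059, 0.0775]
tool_rot: [0.0, 0.706, 0.708, -0.0]
contact_force: [-0.6, 0.4, -0.2]
gripper_width: 0.205
```

```bash
python3 look.py w27 cover; python3 cov.py w27 .057;python3 rim.py w27;python3 hole.py w27 .0958 260 259
```

```text
31.8 tcp [ 0.4954 -0.2059  0.0775] [ 0.     0.706  0.708 -0.   ] F [-0.6  0.4 -0.2] w 0.205
cover 0.66 [212. 182. 311. 280.] ell 260.7 227.0 [89.9 92.1] ztop 0.096 topmid [ 0.4949 -0.2075  0.0942] ext [0.0174 0.02   0.0064] med [ 0.4947 -0.2066  0.0956]
port 1281 0.0957 [ 0.4955 -0.206   0.0967] [0.0237 0.0229 0.0065]
flange slope [-0.002 -0.001] z 0.0713 1815
edge 17 (array([ 0.49512753, -0.20739851,  0.02593543]), np.float64(0.0003181300237012233)) R30: (array([ 0.49531874, -0.21196854]), np.float64(0.0031628206112173612))
rim 32 (array([ 0.49462201, -0.20681399]), np.float64(0.00015921601776364215))
3 [  6   5  21  19 330] [259.98181818 259.1030303 ] [ 0.4947 -0.2077  0.0958]
```

Seated (port top 0.0957, load gone). Release, rise, close, press on the port.

Emit:
{"name": "play_rows", "arguments": {"deltas": [[[0,0,0],0],[[0,0,0],0],[[0,0,0],0],[[0,0,0],0]], "grip": 0.2}}

```text
time: 32.4
tool_pos: [0.4954, -0.206, 0.0772]
tool_rot: [0.0, 0.706, 0.708, 0.0]
contact_force: [-0.3, 0.1, 0.2]
gripper_width: 0.597
```

Emit:
{"name": "play_rows", "arguments": {"deltas": [[[0,0,0.015],0],[[0,0,0.04],0],[[0,0,0.04],0]]}}

```text
time: 32.78
tool_pos: [0.4973, -0.207, 0.1206]
tool_rot: [0.003, 0.706, 0.708, 0.001]
contact_force: [1.2, -0.3, 0.2]
gripper_width: 0.602
```

Emit:
{"name": "play_rows", "arguments": {"deltas": [[[0,-0.0014,0],0],[[0,-0.0014,0],0],[[0,-0.0014,0],0],[[0,-0.0014,0],0]], "grip": -1}}

```text
time: 33.28
tool_pos: [0.4951, -0.2072, 0.1167]
tool_rot: [-0.0, 0.706, 0.708, -0.0]
contact_force: [0.3, 0.7, -0.0]
gripper_width: -0.002
```

```bash
python3 look.py w28 cover; python3 cov.py w28 .057;python3 rim.py w28
```

```text
33.27 tcp [ 0.4951 -0.2072  0.1167] [-0.     0.706  0.708 -0.   ] F [ 0.3  0.7 -0. ] w -0.002
cover 0.95 [220. 168. 302. 237.] ell 261.0 202.6 [68.  86.7] ztop 0.0955 topmid [ 0.4952 -0.2051  0.0943] ext [0.0194 0.0145 0.0075] med [ 0.495  -0.203   0.0954]
port 373 0.0955 [ 0.4953 -0.2051  0.0958] [0.0193 0.0145 0.0045]
flange slope [ 0.001 -0.014] z 0.0715 2199
edge 37 (array([ 0.49505139, -0.20717778,  0.02535036]), np.float64(0.0003696623442742714)) R30: (array([ 0.49485481, -0.2121465 ]), np.float64(0.0038542207508537375))
rim 35 (array([ 0.49472064, -0.20702338]), np.float64(0.0001928524092430689))
```

View pics/w28.png

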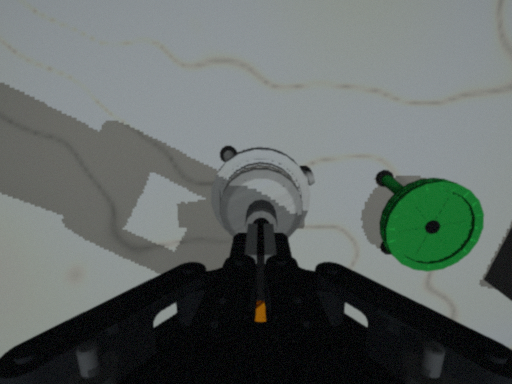

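Cover (260,207) centred and standing upright; press now.

Emit:
{"name": "play_rows", "arguments": {"deltas": [[[0,0,-0.01],0],[[0,0,-0.018],0],[[0,0,-0.018],0],[[0,0,-0.018],0]]}}

```text
time: 33.88
tool_pos: [0.4953, -0.2073, 0.0991]
tool_rot: [-0.0, 0.706, 0.708, -0.0]
contact_force: [0.7, 0.3, 0.4]
gripper_width: -0.0
```

Emit:
{"name": "play_rows", "arguments": {"deltas": [[[0,0,-0.0015],0],[[0,0,-0.0015],0]]}}

```text
time: 34.12
tool_pos: [0.4954, -0.2074, 0.0978]
tool_rot: [0.0, 0.706, 0.708, 0.0]
contact_force: [-0.7, 0.1, -0.7]
gripper_width: -0.002
```

Emit:
{"name": "play_rows", "arguments": {"deltas": [[[0,0,-0.001],0],[[0,0,-0.001],0]]}}

```text
time: 34.38
tool_pos: [0.4953, -0.2073, 0.0967]
tool_rot: [-0.0, 0.706, 0.708, 0.0]
contact_force: [-0.8, 0.4, -0.2]
gripper_width: 0.002
```

Emit:
{"name": "play_rows", "arguments": {"deltas": [[[0,0,-0.001],0],[[0,0,-0.001],0]]}}

```text
time: 34.62
tool_pos: [0.4955, -0.2074, 0.0961]
tool_rot: [0.0, 0.706, 0.708, 0.0]
contact_force: [-0.2, 0.6, 2.8]
gripper_width: 0.003
```

Emit:
{"name": "play_rows", "arguments": {"deltas": [[[0,0,-0.0007],0],[[0,0,-0.0007],0],[[0,0,-0.0007],0]]}}

```text
time: 35.0
tool_pos: [0.4955, -0.2074, 0.096]
tool_rot: [0.0, 0.706, 0.708, -0.0]
contact_force: [-2.1, 1.4, 6.2]
gripper_width: -0.001
```

Emit:
{"name": "play_rows", "arguments": {"deltas": [[[0,0,-0.0006],0],[[0,0,-0.0006],0],[[0,0,-0.0006],0],[[0,0,-0.0006],0]]}}

```text
time: 35.5
tool_pos: [0.4955, -0.2075, 0.096]
tool_rot: [0.0, 0.706, 0.708, -0.0]
contact_force: [-3.5, 1.9, 9.3]
gripper_width: -0.0
```

Emit:
{"name": "play_rows", "arguments": {"deltas": [[[0,0,0.015],0],[[0,0,0.05],0],[[0,-0.03,0.08],0],[[0,-0.08,0.08],0],[[0,-0.08,0.08],0]]}}

```text
time: 36.12
tool_pos: [0.4955, -0.29, 0.1757]
tool_rot: [0.001, 0.707, 0.707, -0.0]
contact_force: [-1.1, 0.1, -0.4]
gripper_width: -0.003
```

```bash
python3 look.py w29 cover spacer_ring filter_plate; python3 - <<'E'
from circ import *
z=np.load("w29.npz");P={"mtx":z["K"],"world_from_camera":z["T"]};C=cloud(P,z["D"])
r=np.hypot(C[:,0]-.495,C[:,1]+.2072)
f=C[(r<.025)&(r>.012)&(abs(C[:,2]-.0718)<.004)]
A=np.c_[f[:,:2]-[.495,-.2072],np.ones(len(f))];k=np.linalg.lstsq(A,f[:,2],rcond=None)[0];print("flange",np.round(k,4),len(f))
h=C[(r<.013)&(C[:,2]>.092)];print("port",np.round((h.min(0)+h.max(0))/2,4),np.round(np.median(h[:,2]),4),np.ptp(h,0))
for n,d0 in(("top","top0"),):
    P=camera_params(n);im,D=grab_frame(n);cv2.imwrite("pics/top_end.png",im)
    for t in("union_nut","reagent_bottle","sample_tray"):
        R=outline_of(n,t)[0];print(t,np.round(R["box"]))
E
python3 rim.py w29
```

```text
36.12 tcp [ 0.4955 -0.29    0.1757] [ 0.001  0.707  0.707 -0.   ] F [-1.1  0.1 -0.4] w -0.003
cover 0.68 [226.  56. 298. 129.] ell 260.3 91.3 [69.9 72.9] ztop 0.0958 topmid [ 0.495  -0.2082  0.0947] ext [0.0194 0.0197 0.0074] med [ 0.4949 -0.2081  0.0955]
flange [ 0.0011 -0.0085  0.0714] 2336
port [ 0.495  -0.2082  0.0956] 0.0955 [0.01937869 0.01970752 0.00563741]
union_nut [ 77. 110. 122. 152.]
reagent_bottle [228.  91. 260. 133.]
sample_tray [321.  90. 382. 144.]
rim 48 (array([ 0.49468886, -0.20722403]), np.float64(0.00019727613919645338))
```

View pics/w29.png

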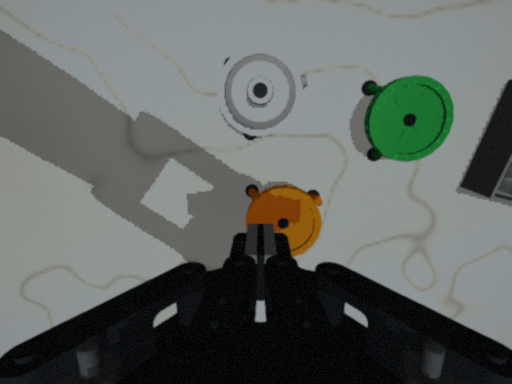

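```bash
python3 - <<'E'
from circ import *
z=np.load("w29.npz");P={"mtx":z["K"],"world_from_camera":z["T"]};C=cloud(P,z["D"])
r=np.hypot(C[:,0]-.495,C[:,1]+.2074)
for n,a,b,h,t in(("flange",.0145,.0235,.0714,.0015),("rim",.0335,.038,.0446,.0015),("port",.0055,.009,.0956,.002)):
    f=C[(r<b)&(r>a)&(abs(C[:,2]-h)<t)];A=np.c_[f[:,:2]-[.495,-.2074],np.ones(len(f))];k=np.linalg.lstsq(A,f[:,2],rcond=None)[0];print(n,np.round(k,4),len(f),np.std(f[:,2]-A@k))
E
```

```text
flange [-0.0013 -0.0015  0.0715] 1604 0.0006411023795234895
rim [-0.0004 -0.0001  0.0445] 1225 0.0006488950737766759
port [ 0.0026 -0.0084  0.0955] 302 0.0006732491162600503
```

The cover lies flat (flange slope about 0.002), so I hand the job in.

```bash
python3 -c "
from plant import ticket
print(ticket.job_done())"
```

```text
the job is handed in; nothing more can be done
None
```

I stacked the plate, the spacer ring and the cover on the steel tripod base, in that order, and handed the job in at about 36 s. Each part was set down and released. I then pressed it from above: the plate and the cover with about 9 to 10 N, the ring with about 10 N with the fingers 40 mm apart.

**Last checks**
- **Flatness:** the cover's flange slopes about 0.002 rad. The port's small top gave 0.008, on only 302 points with 0.7 mm noise. A first flange fit that included the edges also gave 0.0085; I put that down to edge points, because the narrower ring of points gave 0.002.
- **Height:** the port top read 0.0955 m against 0.096 m expected. The base rim read about the same 0.5 mm low.
- **Centring:** the stack was within about 1 mm of the base axis in the wrist camera's measurements.
- **Other objects:** the nut, bottle and tray showed almost the same boxes in the top view as at the start, a few pixels at most in any edge. The fixed views differed from the wrist camera by 2 to 5 mm in y, so I used the wrist camera for both picking and placing.

The press readings also showed up to 5 N sideways, but nothing shifted visibly. The handed-in job reports no verdict.

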